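# Rake the tall piston out of the divided tray and gauge its height

### The arm

A 6-joint arm with a two-finger parallel gripper is mounted at the origin on the work surface. World frame = base frame: x ahead of the robot, y to its left, z up, the work surface at z = 0. Lengths are in mm, angles in degrees, forces in N, time in s.
With the tool pointing down it reaches from about 400 to 925 mm from the base axis. Payload 3.4 kg.
Tool frame: the origin (TCP) lies at the very end of the fingers, on their centre line; the grasp point (between the pads) lies robot.pinch_z behind it (robot.pinch_z is the distance from the TCP to the grasp point, in mm); z points along the fingers, y is the direction in which the jaws open and shut (so a half turn about z gives the same grasp; the last joint's range is limited). The gripper opens to 85 mm and grips with 20 to 120 N. Pads are 22 mm wide; open, the fingers measure 114 mm over their backs; the gripper's body (76 mm by 85 mm) begins 54 mm behind the grasp point. The pads swing forward as they close: fully open they stand 13 mm farther back than shut.
Start: joints at [58.814, 17.578, 86.31, -0, 76.112, -4.211], TCP at [260.842, 512.438, 231.305] pointing down, gripper open.
Joint ranges: [-179.03, 179.03], [-60, 130.46], [8.19, 133.38], [-81.62, 261.62], [5.75, 156.47], [-153.77, 153.77]. Speed limits (degrees/s): [147.25, 147.25, 180, 180, 180, 180].

### API

Orientations are given as a 3x3 rotation matrix whose columns are the frame's x, y, z axes.
In Python, from workcell import robot gives the robot as it stands.
- The arm moves only by the tool step_arm, never from a script. Its argument "commands" is a list that holds one entry, the list of rows, each a list of 7 numbers: the shift along the tool's x, y, z in mm, then the turn, a rotation vector about the tool's x, y, z in rad, then the closure, from -1 (fully open) to 1 (shut). In form: [[[dx, dy, dz, rx, ry, rz, hand], ...]]. A call has exactly 10 rows; each row shifts and turns the pose as measured when the row begins, along the tool's axes as they then stand; what a row does not reach is not made up. A row lasts 1/12 s, in which the tool goes at most 41.7 mm and 7.16 degrees, less where a joint would pass 70% of its speed; a pose out of reach is approached as far as the arm can. A call is refused whole if a number of a shift passes 41.7 or a number of a turn 0.125, either way. A call with a gripper value outside its range is refused whole. The fingers move at their own pace and stop on an object; "grip_force" is the grip in N (left out, the last holds). Time passes only in rows, so rows that do not move let the fingers close, or fill a call up. It gives the time, the measured TCP pose, the force and the opening at its end, in the units of the state.
- robot.read_state(): the state, without advancing time (a new reading comes with each control period).
- robot.get_image(name): name is "scene" or "top" or "wrist"; returns the picture (384x512x3 uint8, blue, green, red); there is no depth.
- robot.camera_info(name): a dict with "fx", "fy", "cx", "cy" (pixels), "R" (3x3) and "t" (3): a world point X has camera coordinates R X + t. Camera axes: x right, y down, z forward; pixel columns grow to the right and rows downward; lengths in mm; the calibration is good to about 2 mm. A picture is of the moment at which its call begins: read the wrist's pose just before it. camera_info takes no time and is no camera call; for the wrist camera it gives the pose at the moment of the call.
- robot.job_done(): hands the job in, once; it reports no verdict.
The state is a dict: "time_s": time; "joint_pos": joint angles; "dq": joint speeds; "tau": joint torques, N m; "position": TCP position; "eef_rot": TCP orientation; "contact_force": force on the tool from outside, world axes, zero at the start; "wrist_torque": the same for the moment, N m; "width": finger opening in mm.
Only numpy, scipy, OpenCV 4.12 (cv2) and the standard library are available. Lean on these libraries where they do the work, as an engineer would, in place of code of your own. Each camera call takes 0.05 s, during which the arm holds its last target.

### The job

Slide the tallest of the three pistons out of its lane in the divided tray and across the bench, without lifting it, until it sits home against the two stop pins of the height gauge. Then press the gauge's black knob down gently so that its foot bears on the piston's crown for half a second, and let the foot spring back up. Leave the piston home at the gauge, the other two pistons in their lanes and the bushing and plugs behind undisturbed.

Things in the scene. Friction and masses are not known exactly. Their poses are not given: they have to be found in the camera images.
- piston_tall: The tallest piston: matte aluminium solid upright cylinder, 90 mm diameter (too wide for the gripper), 66 mm tall, black seal rings, about 0.65 kg. Origin: centre of its underside, z up. It starts in one of the three tray lanes; which one varies.
- piston_mid: Same kind of piston, 90 mm diameter, 53 mm tall; stays in its tray lane. Origin: centre of its underside.
- piston_short: Same kind of piston, 90 mm diameter, 40 mm tall; stays in its tray lane. Origin: centre of its underside.
- bin: Fixed grey tray: 3 lanes, 108 mm wide inside, centres at y = -114, 0, +114 mm, open to the front (-x, facing the robot). Floor 4 mm thick; dividers 34 mm tall, 6 mm thick, x = -60 to +76 mm; back wall's inner face at x = +70 mm. Pistons start near x = -43 mm, jutting from the front, with about 70 mm of finger room behind. Origin: on the bench, middle lane; x to the back, z up.
- gauge_mark (a point): Point on the bench where the piston's centre lies when home at the gauge. x points away from the robot to the gauge's column, z up. Two fixed steel stop pins (14 mm diameter, 36 mm tall) at x = +43, y = -30 and +30 mm centre a piston pushed along +x. Front (-x) and both sides are open.
- gauge_foot (a point): Foot of the height gauge: steel disc 18 mm diameter at the lower end of the vertical sprung slide, 22 mm beyond gauge_mark along its x. Origin: centre of the underside; 95 mm above the bench when the slide is up.
- gauge_knob (a point): Centre of the flat top of the black press knob (36 mm diameter, 12 mm thick) at the upper end of the slide, directly above the foot; 237 mm above the bench when the slide is up. Pressed straight down from above.
- gauge_slide (a joint): Gauge reading in m: 0 with the slide up, grows as it is pressed down, to 0.060 at most. A spring returns it; pressing takes about 3 N at the start and 6 N at 0.03. The foot meets the tall piston at 0.029, the middle one at 0.042, the short one at 0.055.
- bushing: Bystander: loose stainless guide bushing, upright tube 64 mm diameter, 70 mm tall, behind the work. Origin: centre of its underside.
- plug0: Bystander: loose yellow plastic end plug, 68 mm diameter flange, 45 mm tall. Origin: centre of its underside.
- plug1: Bystander: the second yellow end plug, same size. Origin: centre of its underside.
- gauge: Fixed height gauge stand, same origin and axes as gauge_mark. Behind the pins a base plate 12 mm thick, 130 mm wide, x = +42 to +112 mm; grey column 32 x 45 mm at x = +92 mm with a dial on top, 200 mm tall; fixed arm 26 mm wide from x = +8 mm to the column, 147 to 173 mm above the bench.

How it is judged:
By the outcome, as a careful person would: the job done as asked, in the order asked, and still so for the second after the job is handed in, with the robot touching nothing.
It also fails if it takes over 72 s, if anything falls off the work surface, if the arm or the gripper's body presses on something with over 40 N, if the wrist force passes 120 N, or if a joint passes its speed limit or range.

## Working session

There is one attempt and no reset: what is moved stays moved. The work goes in short steps, Python scripts to look and compute and a tool call to move; the robot and the scene stay as the last step left them, time stands still between calls to the robot, and variables do not carry over. Pictures are saved under pics/ and viewed, and the job is handed in when it is done.

Besides the shell and the picture viewer there is one more tool, called after "Emit:" as a command line: name --argument value ..., lists and objects as JSON in quotes. step_arm: Moves the arm, as the interface text tells. Its arguments: {"type":"object","properties":{"commands":{"type":"array","items":{"type":"array","items":{"type":"array","items":{"type":"number"}}}},"grip_force":{"type":"number"}},"required":["commands"]}

```bash
ls; mkdir -p pics
python3 - <<'E'
from workcell import robot
import cv2
s=robot.read_state(); print(s, robot.pinch_z)
for n in("scene","top"):
    im=robot.get_image(n); cv2.imwrite(f"pics/{n}0.png",im)
    print(n,robot.camera_info(n))
E
```

```text
pics
{'time_s': 0.0, 'joint_pos': array([ 5.88140111e+01,  1.76231326e+01,  8.63810165e+01,  6.69699033e-04,
        7.61145106e+01, -4.21186514e+00]), 'dq': array([ 0.00996128,  0.02084853, -0.04388856, -0.00185105,  0.0301111 ,
        0.12788978]), 'tau': array([-6.42749383e-04, -4.57561862e+01, -2.51913428e+01,  1.22771498e-04,
        1.32181757e-02, -8.55392386e-06]), 'position': array([260.47717863, 511.84037959, 230.39127553]), 'eef_rot': array([[-8.91210101e-01,  4.53589445e-01, -1.08210823e-03],
       [ 4.53590707e-01,  8.91208366e-01, -1.76584666e-03],
       [ 1.63414502e-04, -2.06457461e-03, -9.99997855e-01]]), 'contact_force': array([ 0.2750102 , -0.24579088, -0.70044996]), 'wrist_torque': array([0.05587246, 0.05662843, 0.04902933]), 'width': 85.41234691524332} 18.700000000000003
scene {'fx': 358.7504326958747, 'fy': 358.7504326958747, 'cx': 251.33588709242545, 'cy': 194.56361348626095, 'R': array([[-0.15735919,  0.98751096,  0.00775776],
       [ 0.79873291,  0.13188935, -0.58705275],
       [-0.58074419, -0.08618176, -0.80951151]]), 't': array([ 112.81256696, -428.27150329, 1562.15605808])}
top {'fx': 408.14274696668775, 'fy': 408.14274696668775, 'cx': 253.92349613169148, 'cy': 187.6766505173482, 'R': array([[-0.02916949, -0.99945743, -0.01529653],
       [-0.99138944,  0.0308816 , -0.12725292],
       [ 0.12765626,  0.01145291, -0.99175234]]), 't': array([  14.25648001,  688.89333753, 1222.62468841])}
```

View pics/scene0.png

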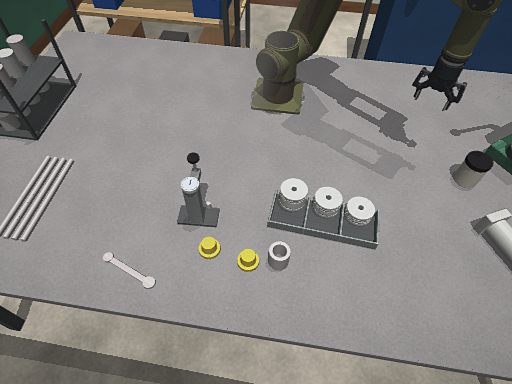

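View pics/top0.png

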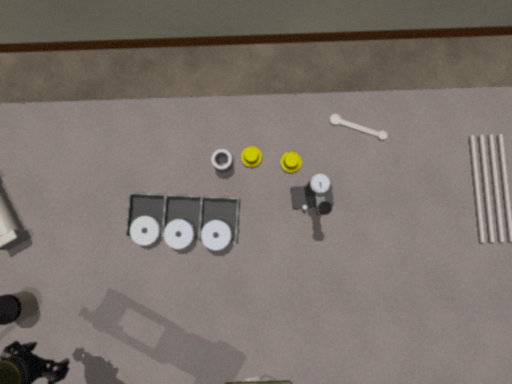

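The scene picture shows three pistons in the tray; the leftmost (~294,188), rightmost in top (~216,235), looks tallest. The gauge is at top (~312,195). I'll zoom in for the measurements.

Run:
```python
import cv2
a=cv2.imread("pics/top0.png")[140:265,110:350]; cv2.imwrite("pics/topz.png",cv2.resize(a,(768,400),interpolation=cv2.INTER_CUBIC))
a=cv2.imread("pics/scene0.png")[140:280,160:400]; cv2.imwrite("pics/scenez.png",cv2.resize(a,(768,448),interpolation=cv2.INTER_CUBIC))
```

```text
(no output)
```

View pics/topz.png

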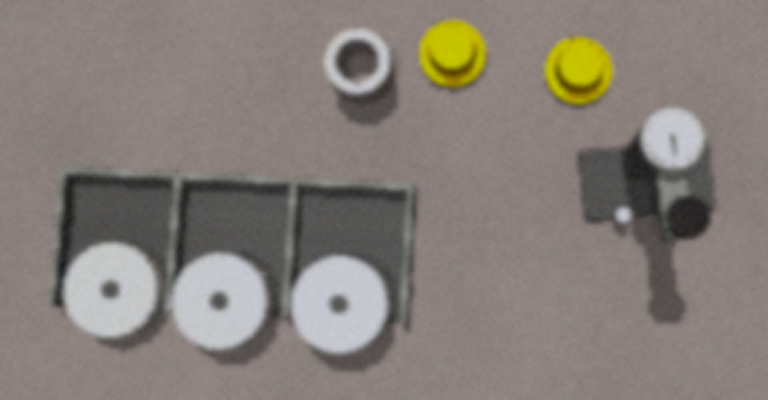

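View pics/scenez.png

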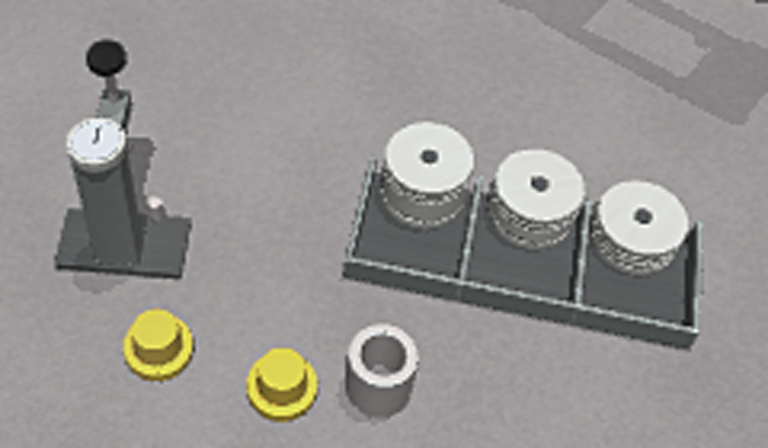

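The zooms confirm it: the lane at scene-left/top-right holds the tallest piston, with more than one ring visible on its wall. Knob at zoomed top (688,217) and zoomed scene (106,58); dial at (673,140) and (96,143).

```bash
cat > h.py <<'E'
import numpy as np, cv2
from workcell import robot
C={n:robot.camera_info(n) for n in("scene","top")}
def ray(c,p):
    c=C[c] if isinstance(c,str) else c
    d=c["R"].T@np.array([(p[0]-c["cx"])/c["fx"],(p[1]-c["cy"])/c["fy"],1.]); return -c["R"].T@c["t"],d
def onz(c,p,z):
    o,d=ray(c,p); return (o+d*(z-o[2])/d[2])
def tri(ps,cs=("scene","top")):
    A=np.zeros((3,3));b=np.zeros(3)
    for c,p in zip(cs,ps):
        o,d=ray(c,p);d=d/np.linalg.norm(d);M=np.eye(3)-np.outer(d,d);A+=M;b+=M@o
    return np.linalg.solve(A,b)
def proj(c,X):
    c=C[c] if isinstance(c,str) else c
    q=c["R"]@np.array(X,float)+c["t"]; return np.array([c["fx"]*q[0]/q[2]+c["cx"],c["fy"]*q[1]/q[2]+c["cy"]])
E
python3 - <<'E'
from h import *
np.set_printoptions(precision=1,suppress=True)
t=cv2.imread("pics/top0.png");s=cv2.imread("pics/scene0.png")
def blobs(im,roi,f,amin=20):
    x0,y0,x1,y1=roi;m=f(im[y0:y1,x0:x1].astype(int)).astype(np.uint8)
    n,l,st,ce=cv2.connectedComponentsWithStats(m)
    out=[]
    for i in range(1,n):
        if st[i,4]>=amin:
            cnt=max(cv2.findContours((l==i).astype(np.uint8),0,1)[0],key=cv2.contourArea)
            hull=cv2.convexHull(cnt); e=cv2.minEnclosingCircle(cnt)
            mm=cv2.moments(hull); out.append((mm["m10"]/mm["m00"]+x0,mm["m01"]/mm["m00"]+y0,st[i,4],e[1]))
    return out
br=lambda a:a.min(2)>175
bk=lambda a:a.max(2)<45
yl=lambda a:(a[...,2]>150)&(a[...,0]<80)
for n,im,roi in(("top",t,(110,140,350,265)),("scene",s,(160,140,400,280))):
    for k,f in(("bright",br),("black",bk),("yellow",yl)):
        print(n,k); print(np.array(blobs(im,roi,f)))
E
```

```text
top bright
[[221.1 158.3 112.    9.6]
 [319.9 182.5 225.    8.9]
 [143.9 230.3 571.   14.2]
 [177.8 233.6 589.   14.4]
 [215.4 234.8 606.   14.5]]
top black
[[308.9 191.7  61.    6.3]
 [131.3 205.3  33.   10.6]
 [324.7 207.5  77.    6.1]]
top yellow
[[250.9 155.8 280.   10.4]
 [290.2 161.3 287.   10.6]]
scene bright
[[189.3 183.4 196.    9. ]
 [293.8 188.5 453.   13.8]
 [328.3 197.2 456.   13.9]
 [360.6 207.3 469.   14.1]
 [279.3 250.5 171.   10.7]]
scene black
[[192.5 158.   99.    5.7]
 [339.4 218.5  28.   13.1]
 [374.1 233.6  32.   10. ]]
scene yellow
[[244.6 252.6  27.    7.6]]
```

Run:
```python
from h import *
np.set_printoptions(precision=1,suppress=True)
ps=[("A",(360.6,207.3),(143.9,230.3)),("B",(328.3,197.2),(177.8,233.6)),("C",(293.8,188.5),(215.4,234.8)),("knob",(192.5,157.7),(324.7,207.5)),("dial",(189.5,183.6),(319.9,182.5))]
for n,s,t in ps: print(n,tri([s,t]))
print("C@70",onz("scene",ps[2][1],70),onz("top",ps[2][2],70))
print("B",[onz("top",ps[1][2],z) for z in(44,57)],[onz("scene",ps[1][1],z) for z in(44,57)])
print("A",[onz("top",ps[0][2],z) for z in(44,57)],[onz("scene",ps[0][1],z) for z in(44,57)])
print("knob",onz("scene",ps[3][1],237),onz("top",ps[3][2],237))
zt=lambda x,y:(110+(x+.5)/3.2-.5,140+(y+.5)/3.2-.5); zs=lambda x,y:(160+(x+.5)/3.2-.5,140+(y+.5)/3.2-.5)
print("tray back top corners", onz("top",zt(66,174),34),onz("top",zt(412,187),34), onz("scene",zs(347,265),34),onz("scene",zs(694,328),34))
print("tray fronts", onz("top",zt(405,326),34), onz("scene",zs(374,162),34),onz("scene",zs(699,230),34))
print("base plate scene", [onz("scene",zs(*p),12) for p in((56,265),(183,272),(190,218),(67,211))])
print("base plate top", [onz("top",zt(*p),12) for p in((579,153),(587,219))])
print("pin top", onz("top",zt(623,215),36),onz("scene",zs(153,202),36))
```

```text
A [567.3 335.   47.1]
B [553.9 227.9  60.7]
C [546.7 112.8  73.5]
knob [ 606.6 -191.8  234.2]
dial [ 677.  -186.8  202.9]
C@70 [544.  113.3  70. ] [546.8 112.9  70. ]
B [array([554.3, 231.1,  44. ]), array([554. , 228.5,  57. ])] [array([541.4, 230.7,  44. ]), array([551.1, 228.7,  57. ])]
A [array([567.5, 335.6,  44. ]), array([567. , 331.9,  57. ])] [array([565. , 336.1,  44. ]), array([574.4, 332.7,  57. ])]
knob [ 609.  -190.6  237. ] [ 606.4 -191.5  237. ]
tray back top corners [682.3 381.9  34. ] [659.1  43.   34. ] [665.1  45.6  34. ] [681.3 384.8  34. ]
tray fronts [524.9  53.   34. ] [533.5  57.3  34. ] [565.4 395.   34. ]
base plate scene [array([ 699.5, -247.3,   12. ]), array([ 686.7, -118.2,   12. ]), array([ 621.1, -125. ,   12. ]), array([ 633.4, -254.3,   12. ])]
base plate top [array([ 690.2, -122.7,   12. ]), array([ 624.3, -127.9,   12. ])]
pin top [ 625.3 -160.9   36. ] [ 623.4 -161.9   36. ]
```

The tall piston is C, in the lane at y≈113. Its crown is measured at z≈70 (66 + the 4 floor). Gauge mark ≈ (585.5,-193), yaw ≈ +5°; tray yaw ≈ -4.5°. I'll check the wrist camera's mounting side and set up a move calculator.

```bash
cat >> h.py <<'E'
def goto(x,y,z,phi):
    """total tool-frame shift (mm) and turn about tool z (rad) to put TCP at xyz with tool y at angle phi deg, pointing down"""
    s=robot.read_state();R=s["eef_rot"];p=np.array(s["position"])
    a=np.radians(phi);ty=np.array([np.cos(a),np.sin(a),0]);tz=np.array([0,0,-1.]);T=np.c_[np.cross(ty,tz),ty,tz]
    w=cv2.Rodrigues(R.T@T)[0].ravel()
    d=np.array([x,y,z])-p
    print("t",round(s["time_s"],2),"pos",p.round(1),"phi",round(np.degrees(np.arctan2(R[1,1],R[0,1])),1),"w",round(s["width"],1),"F",np.round(s["contact_force"],1))
    print("tool shift",(R.T@d).round(1),"in target axes",(T.T@d).round(1),"turn",w.round(3),"j",np.round(s["joint_pos"]))
E
python3 - <<'E'
from h import *
s=robot.read_state();c=robot.camera_info("wrist")
o=-c["R"].T@c["t"];print("cam in tool",(s["eef_rot"].T@(o-s["position"])).round(1),"cam dir",(s["eef_rot"].T@c["R"].T).round(2))
goto(624,106,130,85.5)
E
```

```text
cam in tool [  79.1   -0.5 -143. ] cam dir [[ 0.   -0.95 -0.31]
 [ 1.    0.   -0.  ]
 [ 0.   -0.31  0.95]]
t 0.1 pos [260.5 511.9 230.5] phi 63.0 w 85.5 F [-0.5  0.1 -0.2]
tool shift [-508.1 -196.7  100.8] in target axes [-394.2 -376.1  100.5] turn [-0.002 -0.001 -0.392] j [59. 18. 86.  0. 76. -4.]
```

Emit:
step_arm --commands '[[[-33,-13,0,0,0,0,-0.1],[-33,-13,0,0,0,0,-0.1],[-33,-13,0,0,0,0,-0.1],[-33,-13,0,0,0,0,-0.1],[-33,-13,0,0,0,0,-0.1],[-33,-13,0,0,0,0,-0.1],[-33,-13,0,0,0,0,-0.1],[-33,-13,0,0,0,0,-0.1],[-33,-13,0,0,0,0,-0.1],[-33,-13,0,0,0,0,-0.1]]]'

```text
time_s: 0.93
position: [498.2, 241.4, 224.7]
eef_rot: [[-0.898, 0.44, -0.01], [0.44, 0.898, -0.003], [0.008, -0.007, -1.0]]
contact_force: [0.8, 0.0, -0.4]
width: 46.7
```

Run:
```python
from h import *
goto(624,106,130,85.5)
```

```text
t 0.93 pos [498.2 241.4 224.7] phi 63.9 w 46.7 F [ 0.8  0.  -0.4]
tool shift [-173.3  -65.5   93.9] in target axes [-136.  -125.1   94.7] turn [-0.005 -0.009 -0.378] j [ 21.  16.  89.   0.  75. -42.]
```

Emit:
step_arm --commands '[[[-35,-13,5,0,0,0,-0.1],[-35,-13,5,0,0,0,-0.1],[-35,-13,5,0,0,0,-0.1],[-35,-13,5,0,0,0,-0.1],[-30,-12,5,0,0,0,-0.1],[0,0,10,0,0,-0.1,-0.1],[0,0,10,0,0,-0.1,-0.1],[0,0,10,0,0,-0.1,-0.1],[0,0,10,0,0,-0.08,-0.1],[0,0,10,0,0,0,-0.1]]]'

```text
time_s: 1.77
position: [633.9, 90.2, 142.6]
eef_rot: [[-0.997, 0.071, -0.008], [0.071, 0.997, -0.006], [0.008, -0.006, -1.0]]
contact_force: [0.2, -0.5, 0.0]
width: 47.2
```

Run:
```python
from h import *
goto(624,106,22,85.5)
cv2.imwrite("pics/w1.png",robot.get_image("wrist"))
```

```text
t 1.77 pos [633.9  90.2 142.6] phi 85.9 w 47.2 F [ 0.2 -0.5  0. ]
tool shift [ 10.   15.8 120.6] in target axes [ 11.1  15.  120.6] turn [-0.006 -0.008  0.008] j [  4.  27.  84.  -0.  69. -81.]
```

View pics/w1.png

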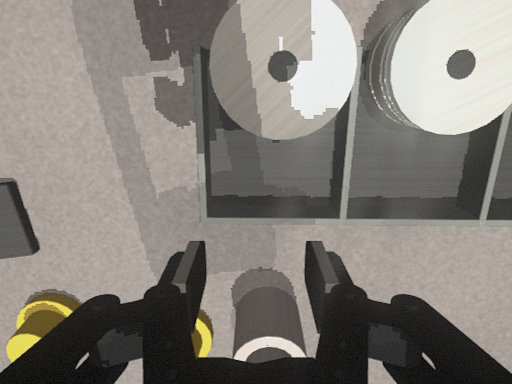

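Run:
```python
from h import *
c=robot.camera_info("wrist"); np.set_printoptions(precision=1,suppress=True)
print("crown hole",onz(c,(283,66),70),"lane floor walls at back",onz(c,(204,215),34),onz(c,(342,214),34))
print(proj(c,(634,90,4)),proj(c,(624,106,22)),proj(c,(634,90,142)))
print("bushing top ctr",onz("top",(221.1,158.3),70), "plugs", onz("top",(250.9,155.8),20),onz("top",(290.2,161.3),20))
```

```text
crown hole [543.9 112.7  70. ] lane floor walls at back [650.3  46.1  34. ] [657.4 157.3  34. ]
[256.7 181.8] [275.3 174.7] [256.  260.2]
bushing top ctr [779.8  91.3  70. ] plugs [795.1   0.4  20. ] [ 773.2 -124.2   20. ]
```

Emit:
step_arm --commands '[[[6,7,0,0,0,0,-0.1],[6,7,5,0,0,0,-0.1],[0,0,15,0,0,0,-0.1],[0,0,17,0,0,0,-0.1],[0,0,17,0,0,0,-0.1],[0,0,17,0,0,0,-0.1],[0,0,17,0,0,0,-0.1],[0,0,17,0,0,0,-0.1],[0,0,10,0,0,0,-0.1],[0,0,5,0,0,0,-0.1]]]'

```text
time_s: 2.65
position: [616.6, 115.2, 20.0]
eef_rot: [[-0.996, 0.084, -0.005], [0.084, 0.996, -0.002], [0.005, -0.003, -1.0]]
contact_force: [-0.7, 0.5, -0.0]
width: 46.9
```

Run:
```python
from h import *
goto(460,118,22,85.5)
cv2.imwrite("pics/w2.png",robot.get_image("wrist"))
```

```text
t 2.65 pos [616.6 115.2  20. ] phi 85.2 w 46.9 F [-0.7  0.5 -0. ]
tool shift [156.3 -10.3  -1.2] in target axes [156.3  -9.5  -2. ] turn [-0.003 -0.005 -0.005] j [  7.  34.  93.  -0.  53. -78.]
```

View pics/w2.png

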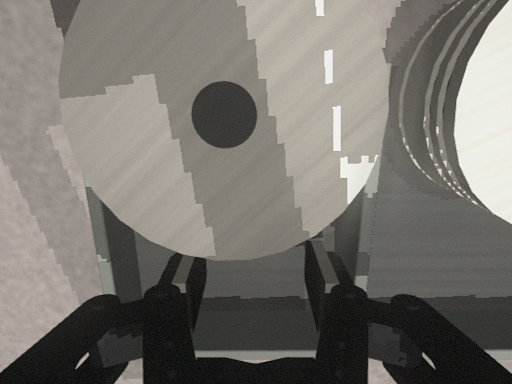

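Emit:
step_arm --commands '[[[0,-4,0,0,0,0,-0.1],[0,-5,0,0,0,0,-0.1],[2,0,0,0,0,0,-0.1],[4,0,0,0,0,0,-0.1],[5,0,0,0,0,0,-0.1],[5,0,0,0,0,0,-0.1],[5,0,0,0,0,0,-0.1],[5,0,0,0,0,0,-0.1],[5,0,0,0,0,0,-0.1],[5,0,0,0,0,0,-0.1]]]'

```text
time_s: 3.53
position: [585.7, 109.5, 26.5]
eef_rot: [[-0.996, 0.085, 0.014], [0.085, 0.996, -0.001], [-0.014, 0.001, -1.0]]
contact_force: [3.3, -0.7, 1.6]
width: 46.7
```

Run:
```python
from h import *
goto(515,115,20,85.5)
cv2.imwrite("pics/w3.png",robot.get_image("wrist"))
```

```text
t 3.53 pos [585.7 109.5  26.5] phi 85.1 w 46.7 F [ 3.3 -0.7  1.6]
tool shift [71.  -0.6  5.5] in target axes [70.9 -0.1  6.5] turn [ 0.001  0.014 -0.007] j [  7.  31.  98.  -0.  50. -78.]
```

View pics/w3.png

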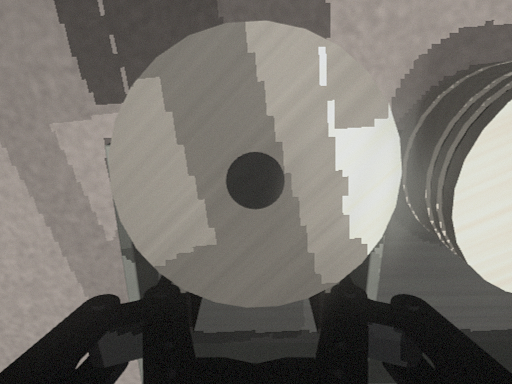

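Emit:
step_arm --commands '[[[6,0,1.5,0,0.004,0,-0.1],[7,0,1.5,0,0.004,0,-0.1],[7,0,1.5,0,0.004,0,-0.1],[7,0,1.5,0,0.003,0,-0.1],[7,0,1.5,0,0.003,0,-0.1],[7,0,1,0,0.003,0,-0.1],[7,0,1,0,0.002,0,-0.1],[7,0,1,0,0.002,0,-0.1],[7,0,1,0,0.002,0,-0.1],[4,0,0,0,0,0,-0.1]]]'

```text
time_s: 4.42
position: [538.5, 116.6, 22.9]
eef_rot: [[-0.996, 0.083, 0.031], [0.083, 0.997, 0.005], [-0.031, 0.007, -0.999]]
contact_force: [1.9, -0.4, -1.4]
width: 46.9
```

Run:
```python
from h import *
goto(515,115,20,85.5)
cv2.imwrite("pics/w4.png",robot.get_image("wrist"))
cv2.imwrite("pics/t4.png",robot.get_image("top"))
```

```text
t 4.42 pos [538.5 116.6  22.9] phi 85.2 w 46.9 F [ 1.9 -0.4 -1.4]
tool shift [23.3 -3.6  2.2] in target axes [23.3 -3.4  2.9] turn [ 0.007  0.031 -0.005] j [  8.  29. 105.   0.  45. -77.]
```

View pics/w4.png

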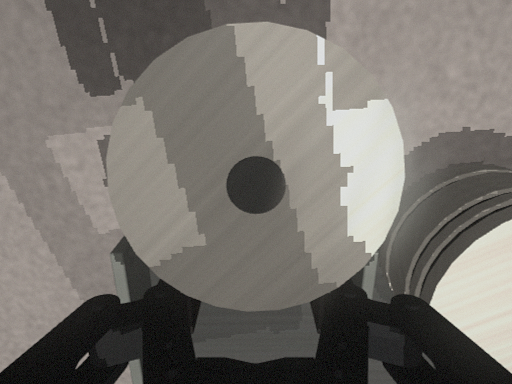

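View pics/t4.png

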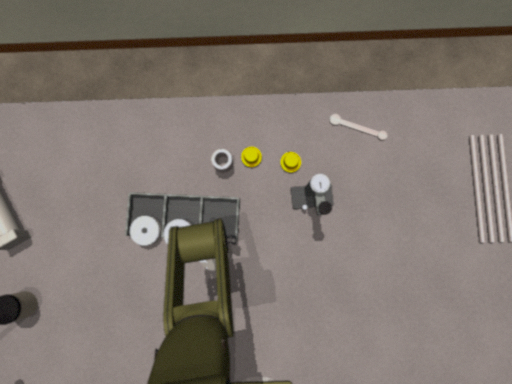

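Emit:
step_arm --commands '[[[5,0,1,0,0.012,0,-0.1],[6,0,1,0,0.012,0,-0.1],[6,0,1,0,0.012,0,-0.1],[6,0,1,0,0.01,0,-0.1],[6,0,1,0,0.008,0,-0.1],[5,0,1,0,0.006,0,-0.1],[3,0,0,0,0.005,0,-0.1],[0,0,0,0,0,0,-0.1],[-5,0,0,0,0,0,-0.1],[-5,0,0,0,0,0,-0.1]]]'

```text
time_s: 5.35
position: [515.4, 119.2, 18.0]
eef_rot: [[-0.996, 0.082, -0.029], [0.082, 0.997, 0.011], [0.03, 0.008, -1.0]]
contact_force: [0.1, 0.4, -0.1]
width: 46.8
```

Run:
```python
from h import *
goto(515,115,20,85.5)
c=robot.camera_info("wrist")
im=robot.get_image("wrist");cv2.imwrite("pics/w5.png",im)
h=(im.max(2)<60).astype(np.uint8)
n,l,st,ce=cv2.connectedComponentsWithStats(h[100:260,180:340])
for i in range(1,n):
    if st[i,4]>800: print(ce[i]+[180,100],st[i],onz(c,ce[i]+[180,100],66).round(1))
```

```text
t 5.35 pos [515.4 119.2  18. ] phi 85.3 w 46.8 F [ 0.1  0.4 -0.1]
tool shift [ 0.1 -4.2 -2. ] in target axes [ 0.1 -4.2 -2. ] turn [ 0.008 -0.03  -0.003] j [  8.  29. 105.   1.  47. -78.]
[245.64215686 171.30065359] [  49   39   40   58 1224] [462.8 119.8  66. ]
```

View pics/w5.png

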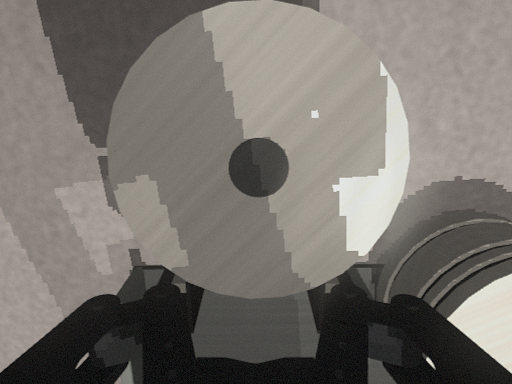

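Emit:
step_arm --commands '[[[-6,0,0,0,-0.01,0,-0.1],[-3,0,-10,0,-0.01,0,-0.1],[0,0,-25,0,-0.01,0,-0.1],[0,0,-30,0,0,0,-0.1],[0,0,-25,0,0,0.05,-0.1],[0,0,-10,0,0,0.12,-0.1],[0,0,0,0,0,0.12,-0.1],[0,0,0,0,0,0.12,-0.1],[0,0,0,0,0,0.12,-0.1],[0,0,0,0,0,0.12,-0.1]]]'

```text
time_s: 6.23
position: [520.8, 116.5, 123.4]
eef_rot: [[-0.727, 0.687, -0.009], [0.687, 0.727, 0.006], [0.01, -0.002, -1.0]]
contact_force: [0.0, -0.7, 0.1]
width: 47.0
```

Emit:
step_arm --commands '[[[0,0,0,0,0,0.12,-0.1],[0,0,0,0,0,0.12,-0.1],[0,0,0,0,0,0.12,-0.1],[0,0,0,0,0,0.12,-0.1],[0,0,0,0,0,0.12,-0.1],[0,0,0,0,0,0.12,-0.1],[0,0,0,0,0,0.12,-0.1],[0,0,0,0,0,0,-0.1],[0,0,0,0,0,0,-0.1],[0,0,0,0,0,0,-0.1]]]'

```text
time_s: 7.07
position: [515.7, 115.7, 127.6]
eef_rot: [[0.059, 0.998, -0.013], [0.998, -0.059, 0.005], [0.004, -0.013, -1.0]]
contact_force: [0.3, 0.2, 0.2]
width: 47.0
```

Run:
```python
from h import *
goto(462,190,105,2)
cv2.imwrite("pics/s6.png",robot.get_image("scene"))
cv2.imwrite("pics/w6.png",robot.get_image("wrist"))
```

```text
t 7.07 pos [515.7 115.7 127.6] phi -3.4 w 47.0 F [0.3 0.2 0.2]
tool shift [ 70.9 -57.6  23.6] in target axes [ 76.1 -51.   22.6] turn [-0.013 -0.004 -0.094] j [ 8. 20. 99.  0. 61. 11.]
```

View pics/s6.png

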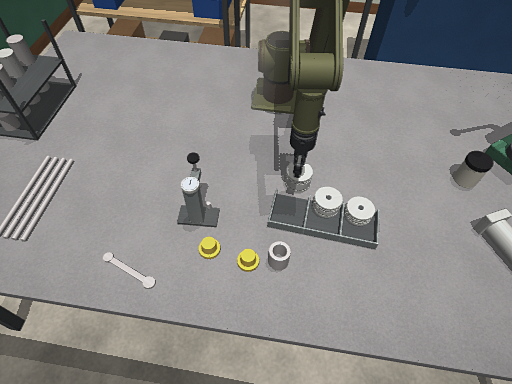

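View pics/w6.png

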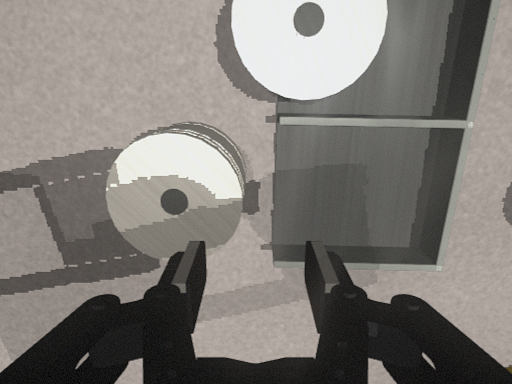

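The wrist picture shows the piston free of the tray on the bench, with its bore at (174,201); the neighbour is still in its lane.

Run:
```python
from h import *
print(onz(robot.camera_info("wrist"),(174,201),66))
```

```text
[462.0142369  123.79531854  66.        ]
```

Emit:
step_arm --commands '[[[10,-8,0,0,0,0,-0.1],[14,-11,0,0,0,0,-0.1],[14,-11,0,0,0,0,-0.1],[14,-11,0,0,0,0,-0.1],[12,-11,0,0,0,0,-0.1],[6,-4,0,0,0,-0.04,-0.1],[0,0,0,0,0,-0.05,-0.1],[0,0,8,0,0,0,-0.1],[0,0,8,0,0,0,-0.1],[0,0,0,0,0,0,-0.1]]]'

```text
time_s: 8.0
position: [458.0, 195.7, 111.4]
eef_rot: [[-0.046, 0.999, -0.013], [0.999, 0.046, 0.006], [0.007, -0.013, -1.0]]
contact_force: [-0.5, 0.0, -0.1]
width: 47.2
```

Run:
```python
from h import *
goto(462,187,20,2)
```

```text
t 8.0 pos [458.  195.7 111.4] phi 2.6 w 47.2 F [-0.5  0.  -0.1]
tool shift [-9.5  4.8 91.3] in target axes [-8.8  3.7 91.4] turn [-0.013 -0.007  0.011] j [ 18.  19. 104.   1.  57.  15.]
```

Emit:
step_arm --commands '[[[0,2,6,0.003,0,0,-0.1],[0,2,12,0.003,0,0,-0.1],[0,0,14,0,0,0,-0.1],[0,0,14,0,0,0,-0.1],[0,0,14,0,0,0,-0.1],[0,0,14,0,0,0,-0.1],[0,0,10,0,0,0,-0.1],[0,0,6,0,0,0,-0.1],[0,0,2,0,0,0,-0.1],[0,0,0,0,0,0,-0.1]]]'

```text
time_s: 8.83
position: [464.9, 193.5, 10.4]
eef_rot: [[-0.038, 0.999, -0.02], [0.999, 0.038, 0.005], [0.006, -0.02, -1.0]]
contact_force: [-2.4, 1.6, 5.0]
width: 47.2
```

Run:
```python
from h import *
goto(476,-155,20,2.5)
```

```text
t 8.83 pos [464.9 193.5  10.4] phi 2.2 w 47.2 F [-2.4  1.6  5. ]
tool shift [-348.6   -2.3  -11.6] in target axes [-348.7   -4.1   -9.6] turn [-0.02  -0.006 -0.006] j [ 17.  28. 109.   1.  44.  15.]
```

Emit:
step_arm --commands '[[[0,0,-4,-0.005,0,0,-0.1],[-2,0,-4,-0.005,0,0,-0.1],[-4,0,-1,-0.005,0,0,-0.1],[-5,0,0,-0.005,0,0,-0.1],[-5,0,0,0,0,0,-0.1],[-6,0,0,0,0,0,-0.1],[-7,0,0,0,0,0,-0.1],[-7,0,0,0,0,0,-0.1],[-7,0,0,0,0,0,-0.1],[-7,0,0,0,0,0,-0.1]]]'

```text
time_s: 9.67
position: [467.2, 140.6, 22.4]
eef_rot: [[-0.037, 0.999, 0.004], [0.999, 0.037, 0.009], [0.009, 0.005, -1.0]]
contact_force: [0.7, 2.3, -0.5]
width: 46.9
```

Run:
```python
from h import *
goto(476,-155,20,2.5)
cv2.imwrite("pics/w7.png",robot.get_image("wrist"))
cv2.imwrite("pics/s7.png",robot.get_image("scene")[100:260,160:400].repeat(3,0).repeat(3,1))
```

```text
t 9.67 pos [467.2 140.6  22.4] phi 2.1 w 46.9 F [ 0.7  2.3 -0.5]
tool shift [-2.957e+02 -2.000e+00 -2.000e-01] in target axes [-295.7   -4.1    2.4] turn [ 0.005 -0.009 -0.007] j [ 11.  26. 112.   1.  42.   9.]
```

View pics/w7.png

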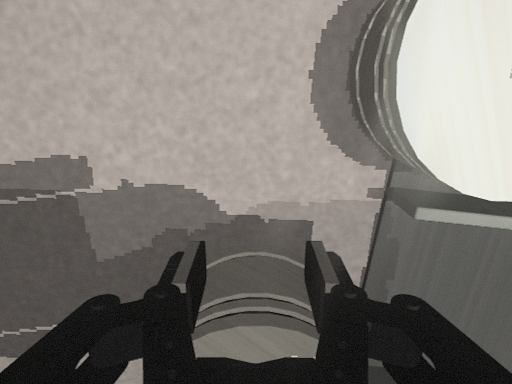

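View pics/s7.png

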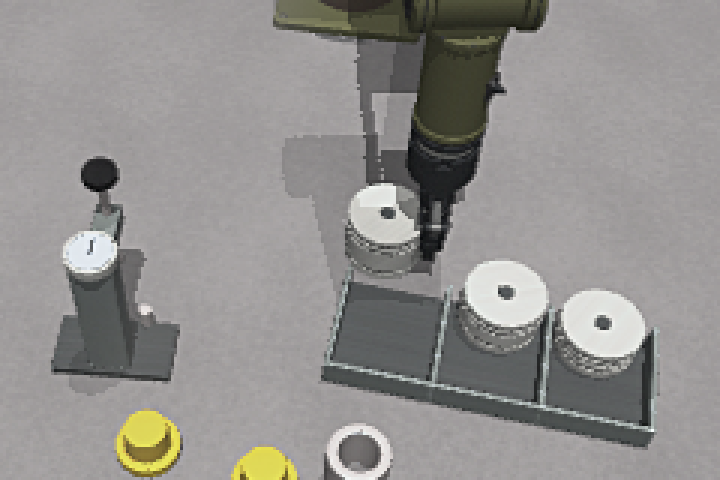

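The wrist view shows the piston centred between the fingers (arc bottom 190–320), and the scene view shows it clear of the tray. I'll keep pushing.

Emit:
step_arm --commands '[[[-8,0,0.3,0,0,0,-0.1],[-8,0,0.3,0,0,0,-0.1],[-8,0,0.3,0,0,0,-0.1],[-8,0,0.3,0,0,0,-0.1],[-8,0,0.3,0,0,0,-0.1],[-8,0,0.3,0,0,0,-0.1],[-8,0,0.3,0,0,0,-0.1],[-8,0,0.3,0,0,0,-0.1],[-8,0,0.3,0,0,0,-0.1],[-8,0,0.3,0,0,0,-0.1]]]'

```text
time_s: 10.6
position: [477.4, 59.8, 22.2]
eef_rot: [[-0.034, 0.999, 0.018], [0.999, 0.033, 0.018], [0.017, 0.019, -1.0]]
contact_force: [-0.3, 6.4, 4.1]
width: 47.2
```

Emit:
step_arm --commands '[[[-8,0,0,0,0,0,-0.1],[-8,0,0,0,0,0,-0.1],[-8,0,0,0,0,0,-0.1],[-8,0,0,0,0,0,-0.1],[-8,0,0,0,0,0,-0.1],[-8,0,0,0,0,0,-0.1],[-8,0,0,0,0,0,-0.1],[-8,0,0,0,0,0,-0.1],[-8,0,0,0,0,0,-0.1],[-8,0,0,0,0,0,-0.1]]]'

```text
time_s: 11.43
position: [480.5, -25.7, 22.2]
eef_rot: [[-0.032, 0.999, 0.02], [0.999, 0.032, 0.022], [0.021, 0.021, -1.0]]
contact_force: [-0.1, 5.8, 5.3]
width: 47.0
```

Run:
```python
from h import *
goto(476,-155,20,2.5)
cv2.imwrite("pics/w8.png",robot.get_image("wrist"))
cv2.imwrite("pics/s8.png",robot.get_image("scene")[100:260,160:400].repeat(3,0).repeat(3,1))
```

```text
t 11.43 pos [480.5 -25.7  22.2] phi 1.8 w 47.0 F [-0.1  5.8  5.3]
tool shift [-129.1   -8.6   -0.8] in target axes [-128.9  -10.1    2.2] turn [ 0.021 -0.021 -0.012] j [ -9.  25. 113.   2.  41. -13.]
```

View pics/s8.png

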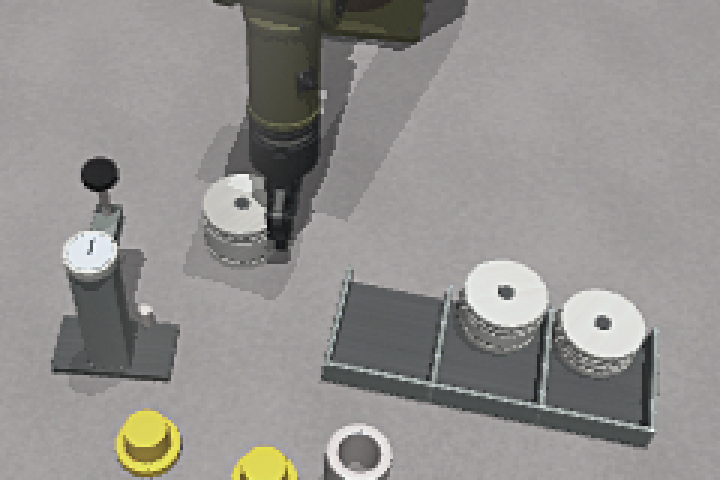

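Emit:
step_arm --commands '[[[-8,-1,0,0.005,-0.005,0,-0.1],[-8,-1,0,0.005,-0.005,0,-0.1],[-8,-1,0,0.005,-0.005,0,-0.1],[-8,-1,0,0.005,-0.005,0,-0.1],[-8,-1,0,0.003,-0.003,0,-0.1],[-8,-1,0,0.003,-0.003,0,-0.1],[-8,-1,0,0.003,-0.003,0,-0.1],[-8,-1,0,0.003,-0.003,0,-0.1],[-7,-1,0,0.003,-0.003,0,-0.1],[-7,-1,0,0.003,-0.003,0,-0.1]]]'

```text
time_s: 12.37
position: [471.3, -111.1, 21.3]
eef_rot: [[-0.032, 0.999, -0.022], [0.999, 0.032, -0.021], [-0.02, -0.022, -1.0]]
contact_force: [1.3, 2.9, 1.3]
width: 47.0
```

Run:
```python
from h import *
goto(476,-155,20,2.5)
```

```text
t 12.37 pos [ 471.3 -111.1   21.3] phi 1.8 w 47.0 F [1.3 2.9 1.3]
tool shift [-44.    3.3   2.1] in target axes [-44.1   2.8   1.3] turn [-0.022  0.02  -0.012] j [-17.  26. 111.  -2.  44. -17.]
```

Emit:
step_arm --commands '[[[-7,0,0,-0.006,0.006,0,-0.1],[-7,0,0,-0.005,0.005,0,-0.1],[-7,0,0,-0.005,0.005,0,-0.1],[-7,0,0,0,0,0,-0.1],[-6,0,0,0,0,0,-0.1],[-4,0,0,0,0,0,-0.1],[-2,0,0,0,0,0,-0.1],[0,0,0,0,0,0,-0.1],[5,0,0,0,0,0,-0.1],[7,0,0,0,0,0,-0.1]]]'

```text
time_s: 13.2
position: [469.8, -145.5, 21.2]
eef_rot: [[-0.029, 1.0, -0.011], [1.0, 0.029, -0.005], [-0.005, -0.011, -1.0]]
contact_force: [-0.0, 0.2, 0.3]
width: 47.1
```

Run:
```python
from h import *
goto(476,-155,20,2.5)
im=robot.get_image("scene");cv2.imwrite("pics/s9r.png",im)
cv2.imwrite("pics/s9.png",im[100:260,160:400].repeat(3,0).repeat(3,1))
```

```text
t 13.2 pos [ 469.8 -145.5   21.2] phi 1.7 w 47.1 F [-0.   0.2  0.3]
tool shift [-9.6  5.9  1.2] in target axes [-9.7  5.7  1.2] turn [-0.011  0.005 -0.015] j [-22.  26. 110.  -1.  44. -23.]
```

View pics/s9.png

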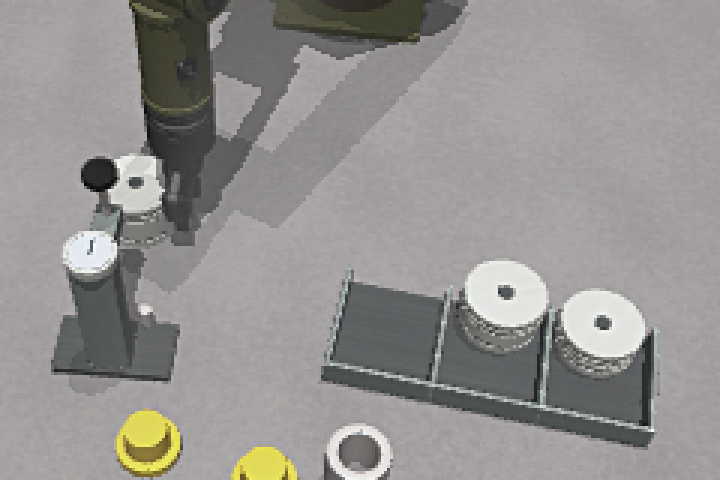

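Run:
```python
from h import *
print(onz("scene",(160+136/3-.33,100+183/3-.33),66))
```

```text
[ 470.09980106 -203.75573198   66.        ]
```

Emit:
step_arm --commands '[[[4,0,-8,0,0,0,-0.1],[0,0,-20,0,0,0,-0.1],[0,0,-25,0,0,0,-0.1],[0,0,-25,0,0,-0.05,-0.1],[0,0,-15,0,0,-0.12,-0.1],[0,0,0,0,0,-0.12,-0.1],[0,0,0,0,0,-0.12,-0.1],[0,0,0,0,0,-0.12,-0.1],[0,0,0,0,0,-0.12,-0.1],[0,0,0,0,0,-0.12,-0.1]]]'

```text
time_s: 14.08
position: [470.2, -135.1, 123.6]
eef_rot: [[-0.741, 0.671, -0.01], [0.671, 0.741, -0.01], [0.001, -0.015, -1.0]]
contact_force: [0.5, 0.1, 0.5]
width: 46.9
```

Emit:
step_arm --commands '[[[0,0,0,0,0,-0.12,-0.1],[0,0,0,0,0,-0.12,-0.1],[0,0,0,0,0,-0.12,-0.1],[0,0,0,0,0,-0.12,-0.1],[0,0,0,0,0,-0.12,-0.1],[0,0,0,0,0,-0.12,-0.1],[0,0,0,0,0,-0.1,-0.1],[0,0,0,0,0,0,-0.1],[0,0,0,0,0,0,-0.1],[0,0,0,0,0,0,-0.1]]]'

```text
time_s: 14.92
position: [469.7, -131.3, 129.3]
eef_rot: [[-0.993, -0.12, -0.007], [-0.12, 0.993, -0.017], [0.009, -0.016, -1.0]]
contact_force: [0.3, -0.5, 0.2]
width: 46.7
```

Run:
```python
from h import *
goto(406,-210,110,95)
```

```text
t 14.92 pos [ 469.7 -131.3  129.3] phi 96.9 w 46.7 F [ 0.3 -0.5  0.2]
tool shift [ 72.6 -70.1  21. ] in target axes [ 70.3 -72.8  19.3] turn [-0.016 -0.008  0.033] j [ -20.   17.  105.   -1.   59. -116.]
```

Emit:
step_arm --commands '[[[8,-7,0,-0.004,0,0.01,-0.1],[12,-11,0,-0.004,0,0.01,-0.1],[13,-13,0,0,0,0.01,-0.1],[13,-13,0,0,0,0,-0.1],[12,-12,0,0,0,0,-0.1],[8,-8,0,0,0,0,-0.1],[4,-3,0,0,0,0,-0.1],[0,0,5,0,0,0,-0.1],[0,0,10,0,0,0,-0.1],[0,0,10,0,0,0,-0.1]]]'

```text
time_s: 15.75
position: [401.8, -210.9, 107.1]
eef_rot: [[-0.997, -0.074, -0.003], [-0.074, 0.997, -0.012], [0.004, -0.012, -1.0]]
contact_force: [-1.1, 0.2, -1.2]
width: 47.0
```

Run:
```python
from h import *
goto(406,-210,20,95)
cv2.imwrite("pics/t10.png",robot.get_image("top")[120:320,200:440].repeat(3,0).repeat(3,1))
```

```text
t 15.75 pos [ 401.8 -210.9  107.1] phi 94.2 w 47.0 F [-1.1  0.2 -1.2]
tool shift [-4.6  1.7 87.1] in target axes [-4.2  0.6 87.1] turn [-0.012 -0.004 -0.014] j [ -32.   16.  110.   -1.   53. -126.]
```

View pics/t10.png

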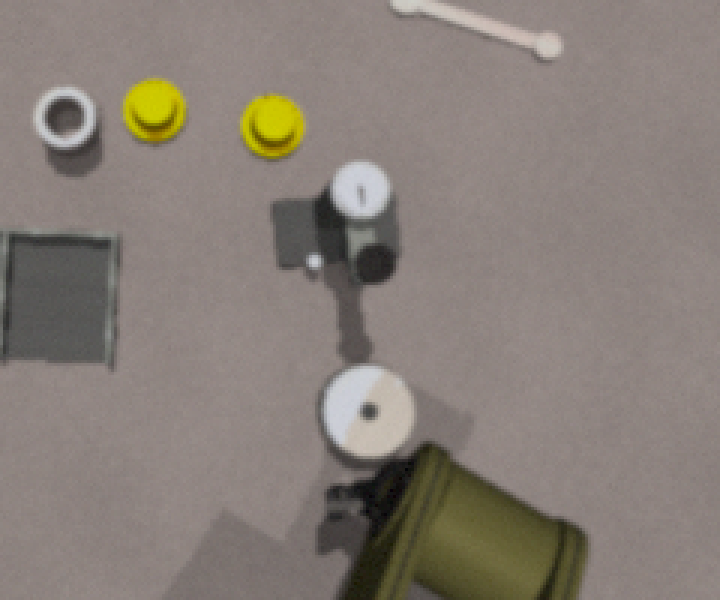

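Run:
```python
from h import *
print(onz("top",(200+369/3-.33,120+411/3-.33),66))
```

```text
[ 472.80891238 -205.33690218   66.        ]
```

Emit:
step_arm --commands '[[[0,1,10,-0.003,0,0,-0.1],[0,0,12,-0.003,0,0,-0.1],[0,0,12,-0.003,0,0,-0.1],[0,0,12,-0.003,0,0,-0.1],[0,0,12,0,0,0,-0.1],[0,0,10,0,0,-0.01,-0.1],[0,0,6,0,0,0,-0.1],[0,0,3,0,0,0,-0.1],[0,0,0,0,0,0,-0.1],[0,0,0,0,0,0,-0.1]]]'

```text
time_s: 16.63
position: [402.5, -206.5, 24.1]
eef_rot: [[-0.997, -0.081, -0.007], [-0.081, 0.997, 0.004], [0.007, 0.005, -1.0]]
contact_force: [-0.3, -0.2, -0.0]
width: 46.6
```

Run:
```python
from h import *
goto(530,-198,20,95)
```

```text
t 16.63 pos [ 402.5 -206.5   24.1] phi 94.7 w 46.6 F [-0.3 -0.2 -0. ]
tool shift [-127.8   -1.9    3.2] in target axes [-127.7   -2.6    4.1] turn [ 0.005 -0.007 -0.006] j [ -32.   24.  115.   -0.   41. -127.]
```

Emit:
step_arm --commands '[[[-3,-2,1,0,0,0,-0.1],[-5,-2,1,0,0,0,-0.1],[-6,0,0.5,0,0,0,-0.1],[-7,0,0,0,0,0,-0.1],[-7,0,0,0,0,0,-0.1],[-7,0,0,0,0,0,-0.1],[-7,0,0,0,0,0,-0.1],[-7,0,0,0,0,0,-0.1],[-7,0,0,0,0,0,-0.1],[-7,0,0,0,0,0,-0.1]]]'

```text
time_s: 17.47
position: [462.6, -203.2, 22.4]
eef_rot: [[-0.996, -0.083, -0.023], [-0.083, 0.997, 0.007], [0.022, 0.009, -1.0]]
contact_force: [-6.2, -0.8, 5.0]
width: 47.1
```

Run:
```python
from h import *
goto(537,-197,20,95)
```

```text
t 17.47 pos [ 462.6 -203.2   22.4] phi 94.8 w 47.1 F [-6.2 -0.8  5. ]
tool shift [-74.7  -0.    0.8] in target axes [-74.7  -0.3   2.4] turn [ 0.009 -0.022 -0.004] j [ -28.   27.  108.   -0.   46. -123.]
```

Emit:
step_arm --commands '[[[-6,0,0,0,-0.004,0,-0.1],[-6,0,0,0,-0.004,0,-0.1],[-6,0,0,0,-0.004,0,-0.1],[-6,0,0,0,-0.004,0,-0.1],[-6,0,0,0,-0.002,0,-0.1],[-6,0,0,0,-0.002,0,-0.1],[-6,0,0,0,-0.002,0,-0.1],[-5,0,0,0,0,0,-0.1],[-4,0,0,0,0,0,-0.1],[-3,0,0,0,0,0,-0.1]]]'

```text
time_s: 18.3
position: [510.1, -194.9, 22.4]
eef_rot: [[-0.996, -0.089, -0.025], [-0.089, 0.996, 0.012], [0.024, 0.014, -1.0]]
contact_force: [-5.2, -1.8, 3.5]
width: 47.2
```

Run:
```python
from h import *
goto(537,-197,20,95)
im=robot.get_image("scene");cv2.imwrite("pics/s11.png",cv2.resize(im[110:230,140:300],(800,600)))
cv2.imwrite("pics/w11.png",robot.get_image("wrist"))
```

```text
t 18.3 pos [ 510.1 -194.9   22.4] phi 95.1 w 47.2 F [-5.2 -1.8  3.5]
tool shift [-26.7  -4.5   1.7] in target axes [-26.6  -4.4   2.4] turn [ 0.014 -0.024  0.002] j [ -25.   30.  103.    0.   49. -120.]
```

View pics/s11.png

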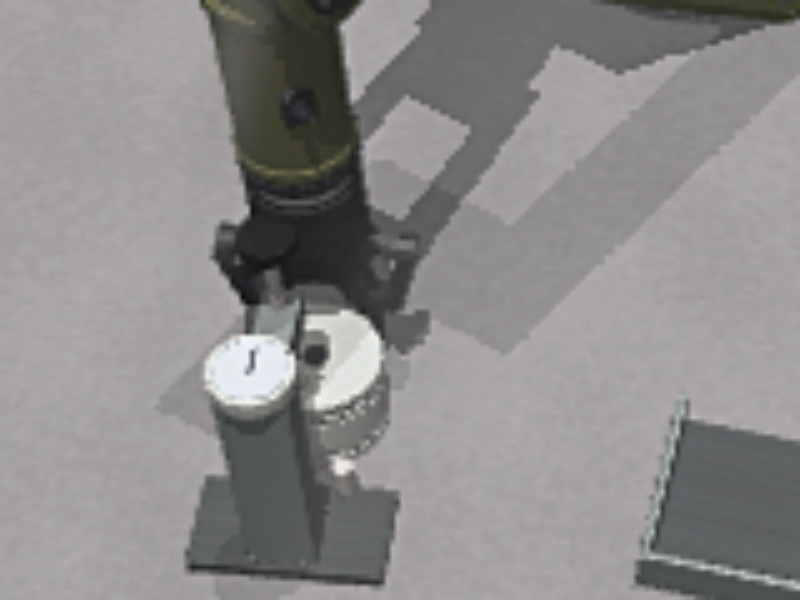

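View pics/w11.png

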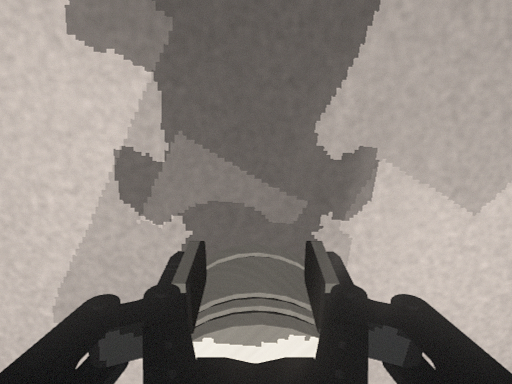

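Emit:
step_arm --commands '[[[-4,-0.5,0,0.002,-0.005,0,-0.1],[-4,-0.5,0,0.002,-0.005,0,-0.1],[-4,-0.5,0,0.002,-0.005,0,-0.1],[-3,-0.5,0,0.002,-0.005,0,-0.1],[-3,-0.5,0,0,-0.003,0,-0.1],[-2,0,0,0,0,0,-0.1],[-2,0,0,0,0,0,-0.1],[-2,0,0,0,0,0,-0.1],[-1,0,0,0,0,0,-0.1],[-1,0,0,0,0,0,-0.1]]]'

```text
time_s: 19.23
position: [526.7, -192.6, 22.3]
eef_rot: [[-0.996, -0.092, -0.022], [-0.092, 0.996, 0.009], [0.021, 0.011, -1.0]]
contact_force: [-5.5, -1.5, 3.8]
width: 46.5
```

Run:
```python
from h import *
goto(537,-197,20,95)
```

```text
t 19.23 pos [ 526.7 -192.6   22.3] phi 95.3 w 46.5 F [-5.5 -1.5  3.8]
tool shift [-9.9 -5.4  2. ] in target axes [-9.9 -5.3  2.3] turn [ 0.011 -0.021  0.005] j [ -24.   30.  101.   -0.   50. -120.]
```

Emit:
step_arm --commands '[[[-2,-2,0,0,-0.005,0,-0.1],[-2,-2,0,0,-0.005,0,-0.1],[-2,-2,0,0,-0.005,0,-0.1],[-2,-2,0,0,-0.005,0,-0.1],[-2,-1,0,0,0,0,-0.1],[-2,0,0,0,0,0,-0.1],[-2,0,0,0,0,0,-0.1],[-2,0,0,0,0,0,-0.1],[-2,0,0,0,0,0,-0.1],[-2,0,0,0,0,0,-0.1]]]'

```text
time_s: 20.07
position: [530.6, -193.8, 21.5]
eef_rot: [[-0.995, -0.096, -0.036], [-0.097, 0.995, 0.02], [0.033, 0.023, -0.999]]
contact_force: [-8.2, -3.3, 5.4]
width: 47.3
```

Run:
```python
from h import *
goto(537,-197,20,95)
im=robot.get_image("scene");cv2.imwrite("pics/s12.png",cv2.resize(im[110:230,140:300],(800,600)))
cv2.imwrite("pics/w12.png",robot.get_image("wrist"))
```

```text
t 20.07 pos [ 530.6 -193.8   21.5] phi 95.5 w 47.3 F [-8.2 -3.3  5.4]
tool shift [-6.1 -3.8  1.2] in target axes [-6.1 -3.7  1.5] turn [ 0.023 -0.034  0.009] j [ -24.   31.  100.    0.   52. -120.]
```

View pics/s12.png

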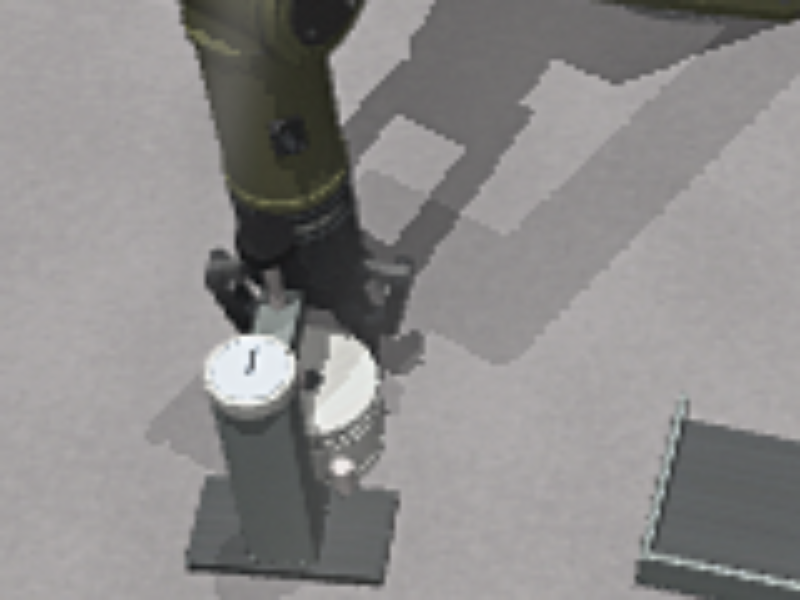

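Run:
```python
from h import *
p=onz("scene",(202.2,185.4),66);m=np.array([585.5,-193]);a=np.radians(5);u=np.array([np.cos(a),np.sin(a)]);v=np.array([-u[1],u[0]])
print(p,"rel mark",(p[:2]-m)@u,(p[:2]-m)@v)
for q in(30,-30):
  pin=m+43*u+q*v; print("pin",pin,"dist",np.hypot(*(p[:2]-pin)))
```

```text
[ 577.64995153 -187.6798845    66.        ] rel mark -7.356498050349441 5.984047658153623
pin [ 625.72169974 -159.36646212] dist 55.79016815515694
pin [ 630.9510443 -219.138144 ] dist 61.89207204286447
```

View pics/w12.png

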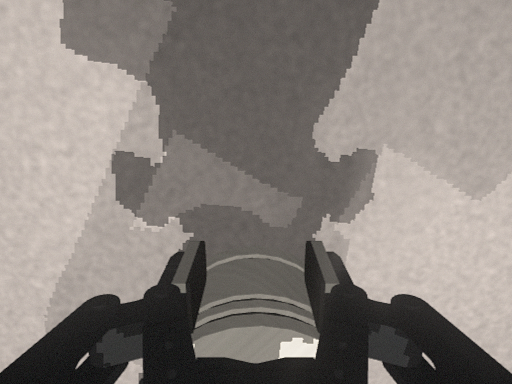

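Emit:
step_arm --commands '[[[-2,-4,0,0.005,-0.01,0,-0.1],[-2,-4,0,0.005,-0.01,0,-0.1],[-2,-4,0,0.005,-0.01,0,-0.1],[-2,-4,0,0.005,-0.01,0,-0.1],[-3,-3,0,0.005,-0.01,0,-0.1],[-3,-3,0,0,-0.01,0,-0.1],[-3,-2,0,0,0,0,-0.1],[-3,-2,0,0,0,0,-0.1],[-3,0,0,0,0,0,-0.1],[-3,0,0,0,0,0,-0.1]]]'

```text
time_s: 21.0
position: [530.6, -197.8, 16.8]
eef_rot: [[-0.995, -0.101, -0.027], [-0.101, 0.994, 0.032], [0.024, 0.035, -0.999]]
contact_force: [-6.4, 1.1, 3.2]
width: 46.8
```

Run:
```python
from h import *
goto(537,-197,20,95)
im=robot.get_image("scene");cv2.imwrite("pics/s13.png",cv2.resize(im[110:230,140:300],(800,600)))
```

```text
t 21.0 pos [ 530.6 -197.8   16.8] phi 95.8 w 46.8 F [-6.4  1.1  3.2]
tool shift [-6.4  0.3 -3.4] in target axes [-6.5  0.3 -3.2] turn [ 0.035 -0.024  0.014] j [ -25.   31.  100.    1.   51. -122.]
```

View pics/s13.png

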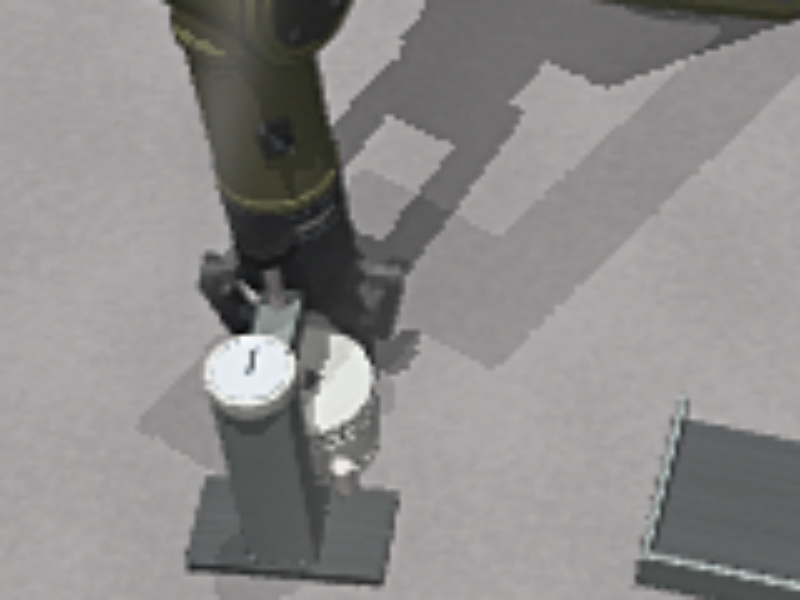

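Emit:
step_arm --commands '[[[-4,-1,-1,0.01,-0.005,0.003,-0.1],[-4,-1,-1,0.01,-0.005,0.003,-0.1],[-4,-1,-1,0.01,-0.005,0.003,-0.1],[-4,0,-1,0.01,-0.005,0.003,-0.1],[-4,0,0,0,0,0,-0.1],[-4,0,0,0,0,0,-0.1],[-4,0,0,0,0,0,-0.1],[-4,0,0,0,0,0,-0.1],[-4,0,0,0,0,0,-0.1],[-4,0,0,0,0,0,-0.1]]]'

```text
time_s: 21.88
position: [527.8, -196.1, 15.9]
eef_rot: [[-0.992, -0.093, -0.085], [-0.093, 0.996, -0.002], [0.084, 0.006, -0.996]]
contact_force: [-13.0, -4.5, 11.2]
width: 47.1
```

Run:
```python
from h import *
goto(537,-197,20,95)
im=robot.get_image("scene");cv2.imwrite("pics/s14.png",cv2.resize(im[110:230,140:300],(800,600)))
```

```text
t 21.88 pos [ 527.8 -196.1   15.9] phi 95.3 w 47.1 F [-13.   -4.5  11.2]
tool shift [-8.7 -1.8 -4.9] in target axes [-9.1 -1.7 -4.1] turn [ 0.006 -0.084  0.006] j [ -23.   32.   98.   -3.   54. -117.]
```

View pics/s14.png

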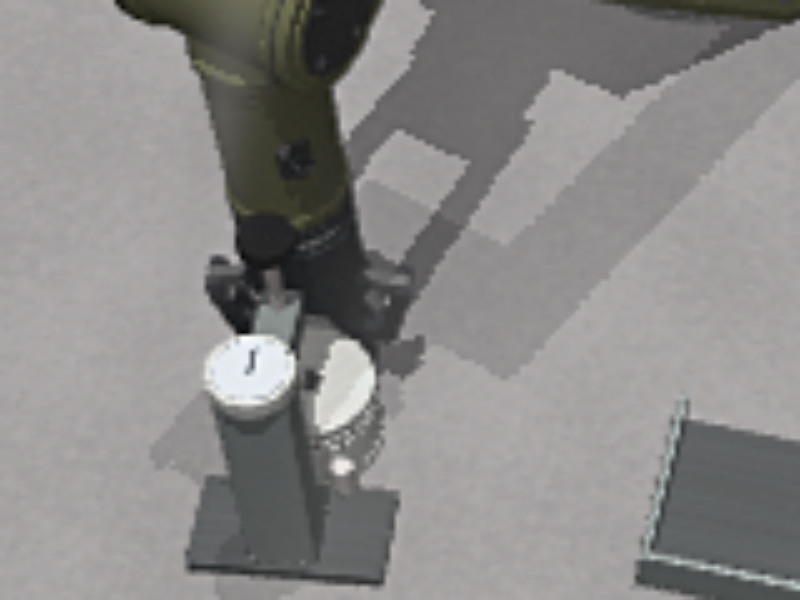

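The tool tilts and the force rises (−13 N), so the piston is blocked, either home or on one pin. I'll back off and look without the gripper in the way.

Emit:
step_arm --commands '[[[3,0,0,0,-0.01,0,-0.1],[5,0,0,0,-0.02,0,-0.1],[6,0,-1,0,-0.02,0,-0.1],[7,0,-1,0,-0.015,0,-0.1],[8,0,-1,0,0,0,-0.1],[10,0,0,0,0,0,-0.1],[12,0,0,0,0,0,-0.1],[12,0,0,0,0,0,-0.1],[12,0,0,0,0,0,-0.1],[8,0,0,0,0,0,-0.1]]]'

```text
time_s: 22.77
position: [450.7, -206.0, 21.3]
eef_rot: [[-0.996, -0.093, -0.0], [-0.093, 0.996, -0.001], [0.0, -0.001, -1.0]]
contact_force: [-0.6, -1.3, -0.1]
width: 47.0
```

Run:
```python
from h import *
goto(450,-203,20,95)
for n in("scene","top"):
    cv2.imwrite(f"pics/{n}15.png",robot.get_image(n))
a=cv2.imread("pics/scene15.png")[140:215,165:245];cv2.imwrite("pics/s15z.png",cv2.resize(a,(640,600),interpolation=cv2.INTER_CUBIC))
a=cv2.imread("pics/top15.png")[165:255,280:370];cv2.imwrite("pics/t15z.png",cv2.resize(a,(600,600),interpolation=cv2.INTER_CUBIC))
```

```text
t 22.77 pos [ 450.7 -206.    21.3] phi 95.3 w 47.0 F [-0.6 -1.3 -0.1]
tool shift [0.5 3.1 1.3] in target axes [0.5 3.1 1.3] turn [-0.001 -0.     0.006] j [ -29.   26.  110.   -0.   43. -125.]
```

View pics/s15z.png

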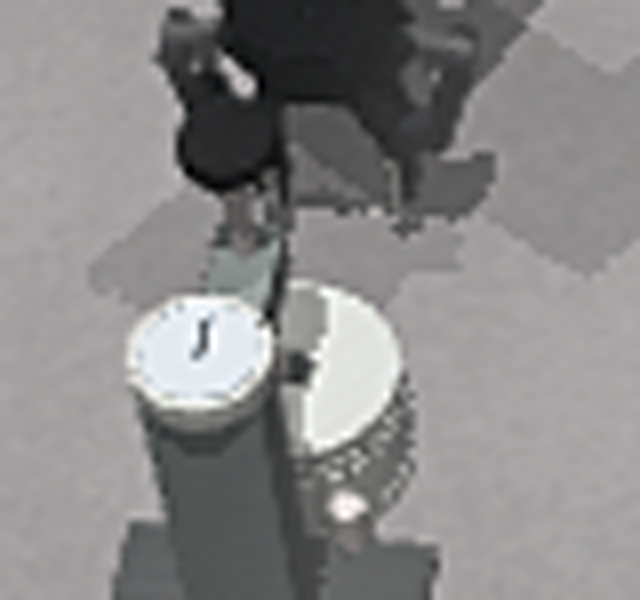

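View pics/t15z.png

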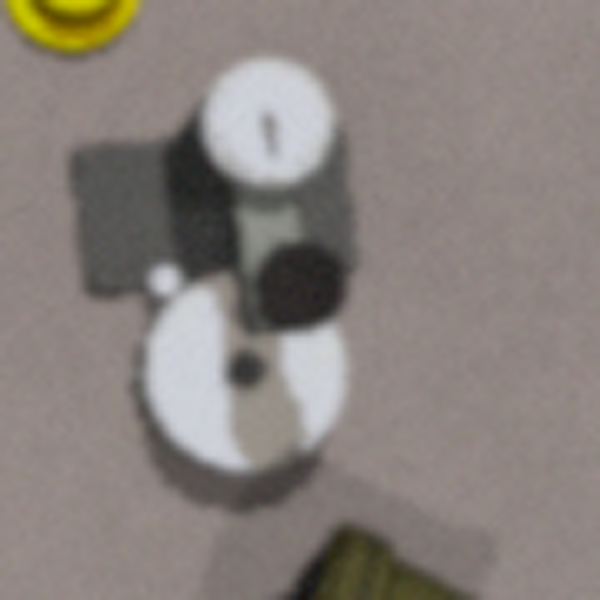

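Run:
```python
from h import *
f=lambda x,y:(280+(x+.5)/6.6667-.5,165+(y+.5)/6.6667-.5)
b=onz("top",f(246,370),66);pin=onz("top",f(164,280),36);k=onz("top",f(302,286),237);d=onz("top",f(268,122),200)
print("bore",b,"pin",pin,"dist",np.hypot(*(b-pin)[:2]),"knob",k,"dial",d)
g=lambda x,y:(165+(x+.5)/8-.5,140+(y+.5)/8-.5)
b2=onz("scene",g(298,366),66);pin2=onz("scene",g(346,506),36);k2=onz("scene",g(228,147),237)
print("scene bore",b2,"pin",pin2,"d",np.hypot(*(b2-pin2)[:2]),"knob",k2)
# crown circle centre by edge pts, radius fixed 45
e=np.array([onz("top",f(*p),66)[:2] for p in((146,370),(152,415),(180,450),(245,472),(325,432),(347,370),(155,330))])
from scipy.optimize import least_squares
r=least_squares(lambda q:np.hypot(*(e-q[:2]).T)-q[2],[b[0],b[1],45]);print("circle",r.x,r.fun.round(1))
for yaw in(4,5,6):
  a=np.radians(yaw);u=np.array([np.cos(a),np.sin(a)]);v=np.array([-u[1],u[0]])
  print(yaw,"mark from knob",k[:2]-22*u,"from pin",pin[:2]-43*u-30*v)
```

```text
bore [ 581.99165006 -192.22860726   66.        ] pin [ 626.17668066 -160.39835016   36.        ] dist 54.45624110821696 knob [ 606.47543692 -191.92028237  237.        ] dial [ 676.51930999 -187.48608012  200.        ]
scene bore [ 577.5035664  -189.03239228   66.        ] pin [ 623.30405071 -160.76702784   36.        ] d 53.82021172215206 knob [ 609.57390666 -188.8115787   237.        ]
circle [ 580.77029186 -191.65050345   45.16777476] [-0.6  1.1  0.6 -0.6 -0.8  0.9 -0.5]
4 mark from knob [ 584.52902782 -193.4549248 ] from pin [ 585.37412071 -193.32480004]
5 mark from knob [ 584.55915357 -193.83770871] from pin [ 585.95498092 -194.03188804]
6 mark from knob [ 584.59595523 -194.21990856] from pin [ 586.54809305 -194.72873094]
```

Measured from the top camera, the piston is at about (581.5,-192) against a mark of (585,-193.6), so it is roughly 3 mm short. I'll push again, keeping the tool upright.

Emit:
step_arm --commands '[[[-5,0,0,0,0,0,-0.1],[-9,0,0,0,0,0,-0.1],[-9,0,0,0,0,0,-0.1],[-9,0,0,0,0,0,-0.1],[-9,0,0,0,0,0,-0.1],[-8,0,0,0,0,0,-0.1],[-8,0,0,0,0,0,-0.1],[-6,0,0,0,0,0,-0.1],[-4,0,0,0,0,0,-0.1],[-2,0,0,0,0,0,-0.1]]]'

```text
time_s: 23.7
position: [530.5, -199.2, 21.2]
eef_rot: [[-0.996, -0.094, 0.002], [-0.094, 0.996, -0.002], [-0.002, -0.002, -1.0]]
contact_force: [-4.4, -0.5, 1.5]
width: 46.8
```

Run:
```python
from h import *
goto(537,-198,20,95)
```

```text
t 23.7 pos [ 530.5 -199.2   21.2] phi 95.4 w 46.8 F [-4.4 -0.5  1.5]
tool shift [-6.6  0.6  1.2] in target axes [-6.6  0.7  1.2] turn [-0.002  0.002  0.007] j [ -25.   30.  101.   -0.   48. -120.]
```

Well aligned and just touching. Now a firm push with a counter-turn.

Emit:
step_arm --commands '[[[-4,0,0,0,-0.008,0,-0.1],[-5,0,0,0,-0.012,0,-0.1],[-6,0,0,0,-0.015,0,-0.1],[-6,0,0,0,-0.018,0,-0.1],[-6,0,0,0,-0.02,0,-0.1],[-6,0,0,0,-0.02,0,-0.1],[-6,0,0,0,-0.02,0,-0.1],[-6,0,0,0,-0.02,0,-0.1],[-6,0,0,0,-0.02,0,-0.1],[-6,0,0,0,-0.02,0,-0.1]]]'

```text
time_s: 24.53
position: [533.2, -195.6, 18.4]
eef_rot: [[-0.991, -0.108, 0.083], [-0.107, 0.994, 0.019], [-0.085, 0.01, -0.996]]
contact_force: [-13.1, -7.0, 7.8]
width: 46.9
```

Run:
```python
from h import *
goto(537,-198,20,95)
```

```text
t 24.53 pos [ 533.2 -195.6   18.4] phi 96.2 w 46.9 F [-13.1  -7.    7.8]
tool shift [-3.7 -2.8 -1.3] in target axes [-3.6 -2.7 -1.6] turn [0.011 0.085 0.021] j [ -26.   29.  105.    5.   42. -126.]
```

Emit:
step_arm --commands '[[[4,0,0,0,0.02,0,-0.1],[6,0,0,0,0.02,0,-0.1],[8,0,0,0,0.02,0,-0.1],[10,0,0,0,0.015,0,-0.1],[10,0,0,0,0,-0.01,-0.1],[12,0,0,0,0,-0.01,-0.1],[12,0,0,0,0,0,-0.1],[12,0,0,0,0,0,-0.1],[8,0,0,0,0,0,-0.1],[2,0,0,0,0,0,-0.1]]]'

```text
time_s: 25.37
position: [438.3, -205.5, 16.7]
eef_rot: [[-0.992, -0.129, 0.001], [-0.129, 0.992, 0.012], [-0.002, 0.012, -1.0]]
contact_force: [0.7, 0.9, -0.7]
width: 46.9
```

Run:
```python
from h import *
goto(450,-203,20,95)
cv2.imwrite(f"pics/top16.png",robot.get_image("top"))
a=cv2.imread("pics/top16.png")[165:255,280:370];cv2.imwrite("pics/t16z.png",cv2.resize(a,(600,600),interpolation=cv2.INTER_CUBIC))
# compare bore & crown masks before/after
for n in("top15","top16"):
    im=cv2.imread(f"pics/{n}.png")[195:245,300:335].astype(int)
    m=((im[...,1]<110)).astype(np.uint8)[15:32,10:24]
    w=np.clip(140-im[15:32,10:24,1],0,None); yy,xx=np.mgrid[0:w.shape[0],0:w.shape[1]]
    print(n,(w*xx).sum()/w.sum()+310,(w*yy).sum()/w.sum()+210,w.sum())
```

```text
t 25.37 pos [ 438.3 -205.5   16.7] phi 97.4 w 46.9 F [ 0.7  0.9 -0.7]
tool shift [-12.    1.   -3.3] in target axes [-11.9   1.5  -3.3] turn [0.012 0.002 0.042] j [ -31.   26.  112.    1.   42. -129.]
top15 318.4168845722824 214.83657078819573 5354
top16 318.35186235583285 214.77632822839857 5289
```

View pics/t16z.png

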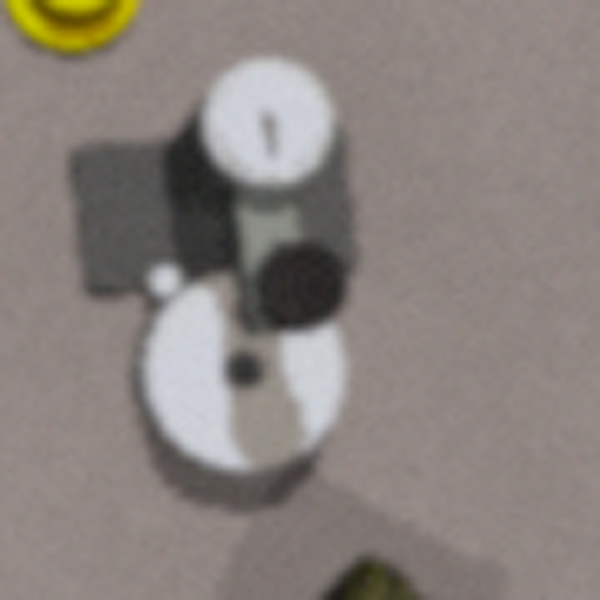

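The piston did not advance under 13 N, so it is against a stop. The pin-to-bore direction (~31° to the gauge axis, where 35° is expected) suggests it rests on the +y pin only, about 3 mm off to +y. The cradle holds it sideways, so I'll shut the fingers and push with a single central contact, so that the pins can centre it.

Emit:
step_arm --commands '[[[-4,0,-2,0.004,0,0.01,1],[-7,0,-2,0.004,0,0.01,1],[-8,0,0,0.004,0,0.01,1],[-8,0,0,0,0,0.01,1],[-8,0,0,0,0,0,1],[-8,0,0,0,0,0,1],[-8,0,0,0,0,0,1],[-6,0,0,0,0,0,1],[-4,0,0,0,0,0,1],[0,0,0,0,0,0,1]]]'

```text
time_s: 26.25
position: [508.6, -200.6, 22.3]
eef_rot: [[-0.996, -0.084, 0.008], [-0.084, 0.996, -0.003], [-0.008, -0.004, -1.0]]
contact_force: [0.2, -0.0, -0.4]
width: -0.3
```

Run:
```python
from h import *
goto(526,-196.5,20,95)
```

```text
t 26.25 pos [ 508.6 -200.6   22.3] phi 94.8 w -0.3 F [ 0.2 -0.  -0.4]
tool shift [-17.7   2.6   2.4] in target axes [-17.7   2.6   2.3] turn [-0.004  0.008 -0.003] j [ -26.   29.  104.    0.   46. -121.]
```

Emit:
step_arm --commands '[[[-2,1.5,0,0,0,0,1],[-4,1.5,0,0,0,0,1],[-5,0,0,0,-0.004,0,1],[-5,0,0,0,-0.008,0,1],[-5,0,0,0,-0.01,0,1],[-5,0,0,0,-0.01,0,1],[-5,0,0,0,-0.01,0,1],[-5,0,0,0,-0.01,0,1],[-5,0,0,0,-0.01,0,1],[-5,0,0,0,-0.01,0,1]]]'

```text
time_s: 27.08
position: [522.7, -187.5, 16.6]
eef_rot: [[-0.996, -0.089, 0.023], [-0.089, 0.996, 0.017], [-0.024, 0.015, -1.0]]
contact_force: [-9.8, -3.0, 3.8]
width: -0.0
```

Run:
```python
from h import *
goto(526,-196.5,20,95)
```

```text
t 27.08 pos [ 522.7 -187.5   16.6] phi 95.1 w -0.0 F [-9.8 -3.   3.8]
tool shift [-2.5 -9.2 -3.5] in target axes [-2.5 -9.3 -3.4] turn [0.015 0.024 0.002] j [ -25.   30.  104.    2.   46. -122.]
```

Emit:
step_arm --commands '[[[4,0,0,0,0.004,0,1],[6,0,0,0,0.004,0,1],[8,0,-1,0,0.004,0,1],[10,0,-1,0,0,0,1],[10,0,0,0,0,0,1],[12,0,0,0,0,0,1],[12,0,0,0,0,0,1],[10,0,0,0,0,0,1],[5,0,0,0,0,0,1],[0,0,0,0,0,0,1]]]'

```text
time_s: 27.92
position: [437.0, -194.5, 17.9]
eef_rot: [[-0.996, -0.088, 0.011], [-0.088, 0.996, 0.016], [-0.012, 0.015, -1.0]]
contact_force: [0.8, 0.4, 0.4]
width: 0.1
```

Run:
```python
from h import *
goto(526,-196.5,20,95)
for n in("scene","top"):cv2.imwrite(f"pics/{n}17.png",robot.get_image(n))
a=cv2.imread("pics/top17.png")[165:255,280:370];cv2.imwrite("pics/t17z.png",cv2.resize(a,(600,600),interpolation=cv2.INTER_CUBIC))
```

```text
t 27.92 pos [ 437.  -194.5   17.9] phi 95.1 w 0.1 F [0.8 0.4 0.4]
tool shift [-88.5  -9.8  -1.1] in target axes [-88.5  -9.7  -2.1] turn [0.015 0.012 0.001] j [ -30.   26.  113.    2.   41. -126.]
```

View pics/t17z.png

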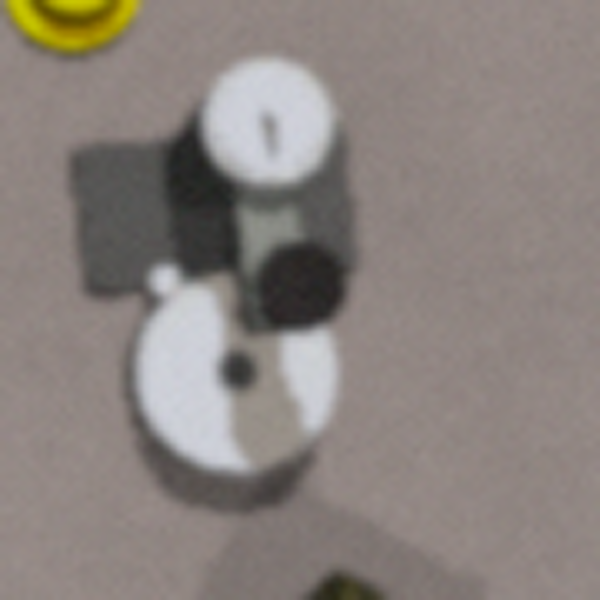

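The bore moved to zoom (238,371), so the piston is rolling round the +y pin: the tool drifts to +y under load. I'll push with the cradle along a line tilted 20° to −y, which stays within the cone between the two pins.

Emit:
step_arm --commands '[[[-4,2,0,-0.003,0,0,-0.1],[-8,3,0,-0.003,0,0,-0.1],[-9,4,0,-0.003,0,0,-0.1],[-9,4,0,0,0,0,-0.1],[-9,4,0,0,0,0,-0.1],[-6,3,0,0,0,0.05,-0.1],[-3,2,0,0,0,0.1,-0.1],[0,0,0,0,0,0.1,-0.1],[0,0,0,0,0,0.1,-0.1],[0,0,0,0,0,0,-0.1]]]'

```text
time_s: 28.85
position: [500.8, -164.7, 19.6]
eef_rot: [[-0.963, 0.269, 0.02], [0.269, 0.963, 0.023], [-0.014, 0.027, -1.0]]
contact_force: [0.5, -0.6, 0.7]
width: 46.8
```

Run:
```python
from h import *
goto(538,-180,20,75)
```

```text
t 28.85 pos [ 500.8 -164.7   19.6] phi 74.4 w 46.8 F [ 0.5 -0.6  0.7]
tool shift [-40.   -4.7   0. ] in target axes [-39.9  -5.1  -0.4] turn [ 0.027  0.014 -0.011] j [ -24.   28.  107.    2.   44. -100.]
```

Emit:
step_arm --commands '[[[-3,-1,0,0.007,0.004,0,-0.1],[-5,-1,0,0.007,0.004,0,-0.1],[-6,-1,0,0.005,0.004,0,-0.1],[-6,-0.5,0,0,0,0,-0.1],[-5,-0.5,0,0,0,0,-0.1],[-5,-0.5,0,0,0,0,-0.1],[-5,-0.5,0,0,0,0,-0.1],[-5,-0.5,0,0,0,0,-0.1],[-4,-0.5,0,0,-0.005,0,-0.1],[-4,-0.5,0,0,-0.005,0,-0.1]]]'

```text
time_s: 29.68
position: [531.7, -175.0, 16.6]
eef_rot: [[-0.967, 0.254, -0.027], [0.254, 0.967, 0.02], [0.031, 0.012, -0.999]]
contact_force: [-8.6, 2.8, 6.3]
width: 47.5
```

Run:
```python
from h import *
goto(538,-180,20,75)
cv2.imwrite(f"pics/top18.png",robot.get_image("top"))
a=cv2.imread("pics/top18.png")[165:255,280:370];cv2.imwrite("pics/t18z.png",cv2.resize(a,(600,600),interpolation=cv2.INTER_CUBIC))
```

```text
t 29.68 pos [ 531.7 -175.    16.6] phi 75.3 w 47.5 F [-8.6  2.8  6.3]
tool shift [-7.2 -3.2 -3.7] in target axes [-7.3 -3.2 -3.4] turn [ 0.012 -0.031  0.005] j [-23.  31. 101.   1.  50. -98.]
```

View pics/t18z.png

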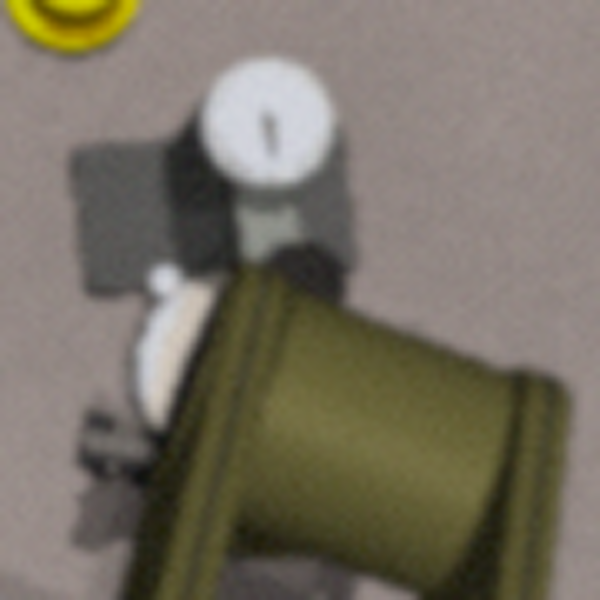

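Emit:
step_arm --commands '[[[-3,-3,-1,0.003,-0.01,0,-0.1],[-3,-3,-1,0.003,-0.01,0,-0.1],[-4,-3,-1,0.003,-0.01,0,-0.1],[-4,-3,0,0,-0.01,0,-0.1],[-4,-3,0,0,-0.01,0,-0.1],[-5,-3,0,0,-0.01,0,-0.1],[-5,-2,0,0,-0.01,0,-0.1],[-5,-2,0,0,-0.01,0,-0.1],[-5,-2,0,0,-0.01,0,-0.1],[-5,-2,0,0,-0.01,0,-0.1]]]'

```text
time_s: 30.57
position: [526.1, -193.0, 11.3]
eef_rot: [[-0.969, 0.248, -0.008], [0.248, 0.969, 0.022], [0.013, 0.019, -1.0]]
contact_force: [-9.1, 3.9, 5.1]
width: 47.0
```

Run:
```python
from h import *
goto(538,-180,20,75)
```

```text
t 30.57 pos [ 526.1 -193.    11.3] phi 75.7 w 47.0 F [-9.1  3.9  5.1]
tool shift [-8.2 15.7 -8.5] in target axes [-8.1 15.7 -8.7] turn [ 0.019 -0.014  0.012] j [ -25.   31.  102.    1.   48. -102.]
```

Emit:
step_arm --commands '[[[4,0,-1,0,0,0,-0.1],[6,0,-2,0,0,0,-0.1],[8,0,-2,0,0,0,-0.1],[10,0,-1,0,0,0,-0.1],[10,0,0,0,0,0,-0.1],[12,0,0,0,0,0,-0.1],[12,0,0,0,0,0,-0.1],[10,0,0,0,0,0,-0.1],[5,0,0,0,0,0,-0.1],[0,0,0,0,0,0,-0.1]]]'

```text
time_s: 31.4
position: [447.6, -175.1, 20.2]
eef_rot: [[-0.969, 0.249, -0.0], [0.249, 0.968, 0.017], [0.004, 0.017, -1.0]]
contact_force: [-0.5, 0.4, 0.5]
width: 47.0
```

Run:
```python
from h import *
goto(538,-180,20,75)
cv2.imwrite(f"pics/top19.png",robot.get_image("top"))
a=cv2.imread("pics/top19.png")[165:255,280:370];cv2.imwrite("pics/t19z.png",cv2.resize(a,(600,600),interpolation=cv2.INTER_CUBIC))
```

```text
t 31.4 pos [ 447.6 -175.1   20.2] phi 75.6 w 47.0 F [-0.5  0.4  0.5]
tool shift [-88.8  17.8   0.1] in target axes [-88.6  18.7   0.2] turn [ 0.017 -0.004  0.011] j [ -27.   26.  112.    1.   43. -104.]
```

View pics/t19z.png

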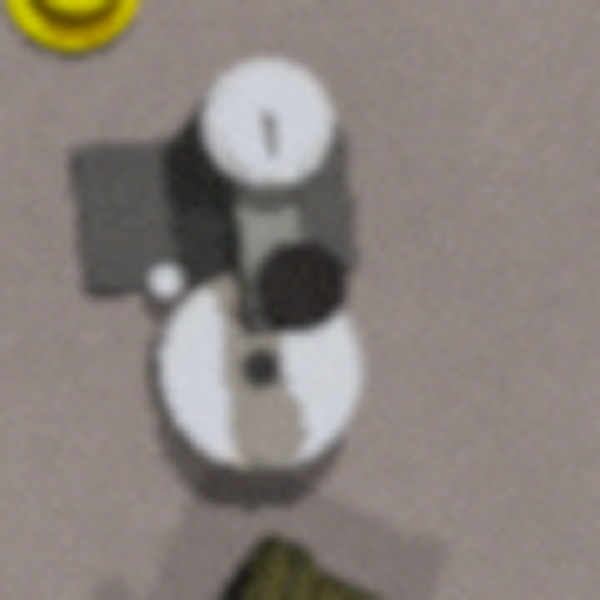

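```bash
cat >> h.py <<'E'
def meas(name):
    """bore in top picture -> position in gauge frame, several mark hypotheses; pin distance"""
    im=cv2.imread(f"pics/{name}.png").astype(float)
    g=cv2.resize(im[205:232,303:333,1],None,fx=8,fy=8,interpolation=cv2.INTER_CUBIC)
    # bore = dark blob not touching knob (below row 216)
    sub=im[205:232,303:333].max(2); m=(cv2.resize(sub,None,fx=8,fy=8,interpolation=cv2.INTER_CUBIC)<105).astype(np.uint8)
    n,l,st,ce=cv2.connectedComponentsWithStats(m)
    for i in range(1,n):
        if 300<st[i,4]<2500 and st[i,0]>0 and abs(st[i,2]-st[i,3])<14:
            px=(303+(ce[i][0]+.5)/8-.5,205+(ce[i][1]+.5)/8-.5);b=onz("top",px,66)[:2]
            mk=np.array([585.,-193.6]);a=np.radians(5);u=np.array([np.cos(a),np.sin(a)]);v=np.array([-u[1],u[0]])
            d=b-mk;pin=mk+43*u+30*v;pin2=mk+43*u-30*v
            print(name,"px",np.round(px,2),"bore",b.round(1),"rel gauge",round(d@u,1),round(d@v,1),"pin dist",np.hypot(*(b-pin)).round(1),np.hypot(*(b-pin2)).round(1),st[i,2:])
E
python3 -c "
from h import *
for n in ('top15','top16','top17','top19'): meas(n)"
```

```text
top15 px [316.52 219.94] bore [ 582.4 -192.4] rel gauge -2.5 1.4 pin dist 53.7 55.3 [  42   46 1487]
top16 px [316.33 219.98] bore [ 582.3 -191.8] rel gauge -2.5 2.0 pin dist 53.4 55.7 [  42   43 1421]
top17 px [315.46 220.11] bore [ 582.  -189.2] rel gauge -2.6 4.7 pin dist 52.2 57.3 [  39   45 1361]
top19 px [318.59 219.78] bore [ 582.7 -198.6] rel gauge -2.7 -4.8 pin dist 57.5 52.2 [  42   44 1466]
```

Calibration is consistent: at its two lateral extremes (±4.7 mm) the piston is 52.2 mm from the respective pin, and 52 is contact. It now rests on the −y pin. I'll go back to axis-aligned cradle pushing with lateral control; home is TCP ≈ (533,-198).

Emit:
step_arm --commands '[[[0,0,0,0.005,0,-0.11,-0.1],[0,0,0,0.005,0,-0.11,-0.1],[0,0,0,0.005,0,-0.11,-0.1],[-4,-6,0,0,0,-0.01,-0.1],[-9,-7,0,0,0,0,-0.1],[-10,-7,0,0,0,0,-0.1],[-10,-7,0,0,0,0,-0.1],[-9,-5,0,0,0,0,-0.1],[-5,-2,0,0,0,0,-0.1],[0,0,0,0,0,0,-0.1]]]'

```text
time_s: 32.28
position: [512.2, -212.6, 21.7]
eef_rot: [[-0.996, -0.087, 0.012], [-0.087, 0.996, -0.004], [-0.012, -0.005, -1.0]]
contact_force: [-0.8, -0.2, -0.1]
width: 47.0
```

Run:
```python
from h import *
goto(532.9,-199.5,20,95)
```

```text
t 32.28 pos [ 512.2 -212.6   21.7] phi 95.0 w 47.0 F [-0.8 -0.2 -0.1]
tool shift [-21.8  11.3   1.9] in target axes [-21.8  11.3   1.7] turn [-0.005  0.012 -0.   ] j [ -27.   29.  103.    0.   47. -122.]
```

Emit:
step_arm --commands '[[[0,3,0,0,0.004,0,-0.1],[-2,3,0,0,0.004,0,-0.1],[-3,3,0,0,0,0,-0.1],[-4,1,0,0,0,0,-0.1],[-4,0,0,0,0,0,-0.1],[-3,0,0,0,0,0,-0.1],[-2,0,0,0,0,0,-0.1],[-2,0,0,0,0,0,-0.1],[-2,0,0,0,0,0,-0.1],[0,0,0,0,0,0,-0.1]]]'

```text
time_s: 33.12
position: [528.7, -199.0, 21.2]
eef_rot: [[-0.996, -0.085, -0.009], [-0.085, 0.996, -0.004], [0.009, -0.003, -1.0]]
contact_force: [1.1, 0.3, 0.3]
width: 46.9
```

Run:
```python
from h import *
goto(532.9,-198.2,20,95)
```

```text
t 33.12 pos [ 528.7 -199.    21.2] phi 94.9 w 46.9 F [1.1 0.3 0.3]
tool shift [-4.3  0.4  1.1] in target axes [-4.3  0.4  1.2] turn [-0.003 -0.009 -0.002] j [ -25.   30.  101.   -1.   49. -119.]
```

Emit:
step_arm --commands '[[[-3,0,0,0,-0.006,0,-0.1],[-4,-0.5,0,0,-0.006,0,-0.1],[-4,-0.5,0,0,-0.006,0,-0.1],[-5,-0.5,0,0,-0.008,0,-0.1],[-5,-0.5,0,0,-0.008,0,-0.1],[-5,-0.5,0,0,-0.01,0,-0.1],[-5,-1,0,0,-0.01,0,-0.1],[-5,-1,0,0,-0.01,0,-0.1],[-5,-1,0,0,-0.01,0,-0.1],[-5,-1,0,0,-0.01,0,-0.1]]]'

```text
time_s: 33.95
position: [531.0, -200.9, 18.0]
eef_rot: [[-0.996, -0.088, -0.001], [-0.088, 0.996, 0.011], [0.0, 0.011, -1.0]]
contact_force: [-10.2, -3.5, 6.4]
width: 46.8
```

Run:
```python
from h import *
goto(532.9,-198.2,20,95)
```

```text
t 33.95 pos [ 531.  -200.9   18. ] phi 95.1 w 46.8 F [-10.2  -3.5   6.4]
tool shift [-2.1  2.5 -2. ] in target axes [-2.1  2.5 -2. ] turn [ 0.011 -0.     0.001] j [ -25.   31.  101.    1.   49. -121.]
```

Emit:
step_arm --commands '[[[-5,2,0,0,-0.008,0,-0.1],[-5,2,0,0,-0.008,0,-0.1],[-5,2,0,0,-0.008,0,-0.1],[-5,1,0,0,-0.008,0,-0.1],[-5,0,0,0,-0.008,0,-0.1],[-5,0,0,0,-0.008,0,-0.1],[-5,0,0,0,-0.008,0,-0.1],[0,0,0,0,0,0,-0.1],[0,0,0,0,0,0,-0.1],[0,0,0,0,0,0,-0.1]]]'

```text
time_s: 34.78
position: [528.9, -197.7, 17.1]
eef_rot: [[-0.996, -0.088, -0.004], [-0.088, 0.996, 0.012], [0.003, 0.013, -1.0]]
contact_force: [-0.1, -0.6, -0.3]
width: 46.9
```

Run:
```python
from h import *
goto(532.9,-198.2,20,95)
```

```text
t 34.78 pos [ 528.9 -197.7   17.1] phi 95.1 w 46.9 F [-0.1 -0.6 -0.3]
tool shift [-3.9 -0.8 -2.9] in target axes [-3.9 -0.9 -2.9] turn [ 0.013 -0.003  0.001] j [ -25.   31.  101.    1.   49. -121.]
```

Back off and measure.

Emit:
step_arm --commands '[[[5,0,-2,0.003,0,0,-0.1],[8,0,-1,0.003,0,0,-0.1],[12,0,0,0.003,0,0,-0.1],[14,0,0,0,0,0,-0.1],[14,0,0,0,0,0,-0.1],[12,0,0,0,0,0,-0.1],[8,0,0,0,0,0,-0.1],[3,0,0,0,0,0,-0.1],[0,0,0,0,0,0,-0.1],[0,0,0,0,0,0,-0.1]]]'

```text
time_s: 35.62
position: [447.1, -202.9, 20.8]
eef_rot: [[-0.996, -0.091, -0.0], [-0.091, 0.996, 0.002], [0.0, 0.002, -1.0]]
contact_force: [0.5, -1.4, -1.1]
width: 47.0
```

Run:
```python
from h import *
goto(532.9,-198.2,20,95)
cv2.imwrite(f"pics/top20.png",robot.get_image("top"))
meas("top20")
a=cv2.imread("pics/top20.png")[165:255,280:370];cv2.imwrite("pics/t20z.png",cv2.resize(a,(600,600),interpolation=cv2.INTER_CUBIC))
```

```text
t 35.62 pos [ 447.1 -202.9   20.8] phi 95.2 w 47.0 F [ 0.5 -1.4 -1.1]
tool shift [-85.9  -3.1   0.8] in target axes [-85.9  -2.8   0.8] turn [ 0.002 -0.     0.003] j [ -29.   26.  111.    0.   43. -125.]
top20 px [317.9  219.87] bore [ 582.5 -196.5] rel gauge -2.8 -2.7 pin dist 56.2 53.3 [  43   46 1523]
```

View pics/t20z.png

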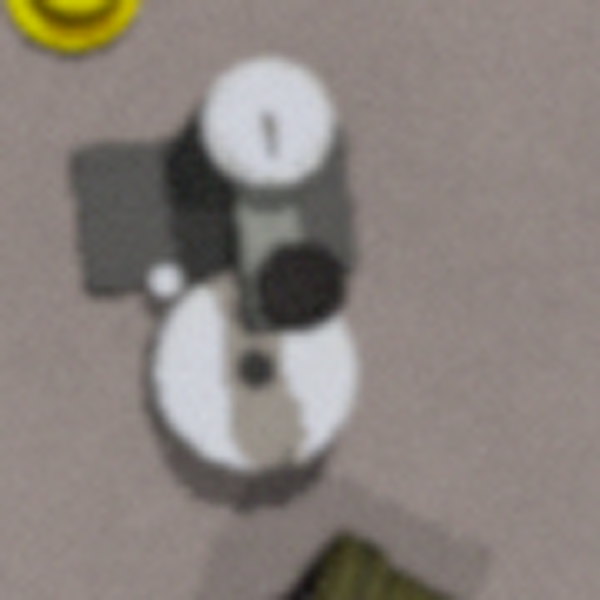

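Run:
```python
from h import *
f=lambda x,y:(280+(x+.5)/6.6667-.5,165+(y+.5)/6.6667-.5)
mk=np.array([585.,-193.6]);a=np.radians(5);u=np.array([np.cos(a),np.sin(a)]);v=np.array([-u[1],u[0]])
for n,p,z in(("plate FL z12",(88,297),12),("plate FL z0",(88,297),0),("plate BL",(71,149),12),("pin",(165,280),36),("plate front near",(140,294),12),("plate FR",(352,268),12),("dial",(268,122),200),("knob",(302,286),237)):
    q=onz("top",f(*p),z)[:2]-mk; print(n,(q@u).round(1),(q@v).round(1))
```

```text
plate FL z12 41.8 63.4
plate FL z0 42.6 62.4
plate BL 112.8 62.4
pin 43.9 29.0
plate front near 40.3 38.8
plate FR 40.8 -62.3
dial 91.7 -1.9
knob 21.5 -0.2
```

The plate edge measures x≈+42 in the gauge frame, and the piston stops with its leading edge at ≈+42.4 whatever its lateral position (±4.7). It may be meeting the base plate just before the pins. I'll approach about 2.5 mm to the +y side to centre it and push more firmly to test this.

Emit:
step_arm --commands '[[[-6,0,0,0,0,0,-0.1],[-10,0,0,0,0,0,-0.1],[-11,0,0,0,0,0,-0.1],[-11,0,0,0,0,0,-0.1],[-10,0,0,0,0,0,-0.1],[-9,0,0,0,0,0,-0.1],[-7,0,0,0,0,0,-0.1],[-5,0,0,0,0,0,-0.1],[-3,0,0,0,0,0,-0.1],[-2,0,0,0,0,0,-0.1]]]'

```text
time_s: 36.5
position: [528.9, -196.4, 20.5]
eef_rot: [[-0.995, -0.095, -0.007], [-0.095, 0.995, -0.001], [0.007, -0.0, -1.0]]
contact_force: [-6.1, -3.0, 3.9]
width: 46.8
```

Run:
```python
from h import *
goto(532.9,-198.2,20,95)
```

```text
t 36.5 pos [ 528.9 -196.4   20.5] phi 95.5 w 46.8 F [-6.1 -3.   3.9]
tool shift [-3.9 -2.2  0.4] in target axes [-3.9 -2.2  0.5] turn [-0.    -0.007  0.008] j [ -25.   30.  101.   -0.   49. -120.]
```

Emit:
step_arm --commands '[[[-5,0,0,0,-0.008,0,-0.1],[-7,0,0,0,-0.01,0,-0.1],[-8,0,0,0,-0.012,0,-0.1],[-9,-1,0,0,-0.013,0,-0.1],[-10,-1,0,0,-0.014,0,-0.1],[-10,-1,0,0,-0.014,0,-0.1],[-10,-1,0,0,-0.014,0,-0.1],[-10,-1,0,0,-0.014,0,-0.1],[-10,-1,0,0,-0.014,0,-0.1],[-10,-1,0,0,-0.014,0,-0.1]]]'

```text
time_s: 37.33
position: [530.6, -199.9, 14.6]
eef_rot: [[-0.994, -0.103, -0.037], [-0.103, 0.995, 0.016], [0.036, 0.019, -0.999]]
contact_force: [-23.5, -6.6, 15.5]
width: 47.0
```

Run:
```python
from h import *
goto(532.9,-198.2,20,95)
im=robot.get_image("scene");cv2.imwrite("pics/s21.png",cv2.resize(im[110:230,140:300],(800,600)))
```

```text
t 37.33 pos [ 530.6 -199.9   14.6] phi 95.9 w 47.0 F [-23.5  -6.6  15.5]
tool shift [-2.2  1.5 -5.5] in target axes [-2.4  1.5 -5.4] turn [ 0.019 -0.036  0.016] j [ -25.   32.  100.   -0.   51. -121.]
```

View pics/s21.png

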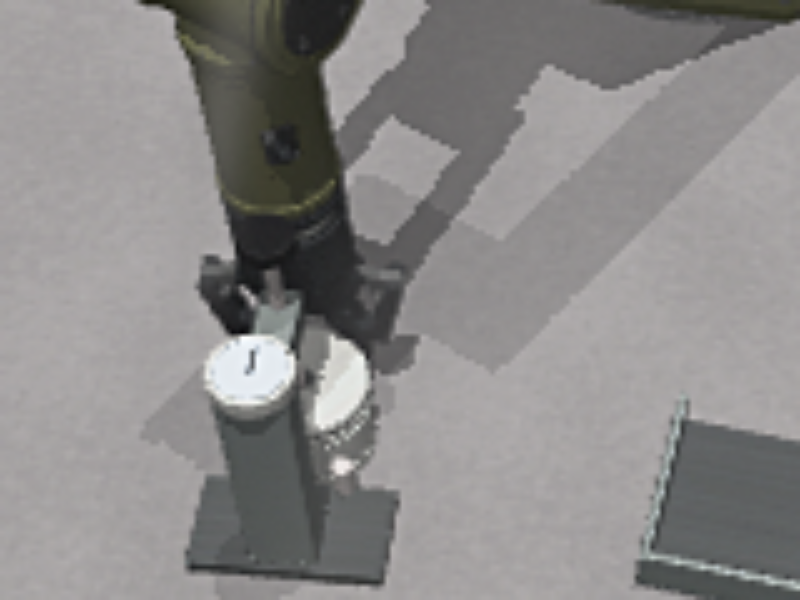

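Emit:
step_arm --commands '[[[4,0,-2,0,-0.01,0,-0.1],[8,0,-2,0,-0.01,-0.005,-0.1],[12,0,-1,0,-0.01,-0.005,-0.1],[14,0,0,0,0,0,-0.1],[14,0,0,0,0,0,-0.1],[12,0,0,0,0,0,-0.1],[8,0,0,0,0,0,-0.1],[3,0,0,0,0,0,-0.1],[0,0,0,0,0,0,-0.1],[0,0,0,0,0,0,-0.1]]]'

```text
time_s: 38.22
position: [450.0, -208.6, 21.2]
eef_rot: [[-0.994, -0.113, -0.005], [-0.113, 0.993, 0.02], [0.003, 0.02, -1.0]]
contact_force: [0.7, -0.3, 0.2]
width: 47.1
```

Run:
```python
from h import *
goto(532.9,-198.2,20,95)
cv2.imwrite(f"pics/top22.png",robot.get_image("top"))
meas("top22")
c=robot.camera_info("wrist");cv2.imwrite("pics/w22.png",robot.get_image("wrist"))
```

```text
t 38.22 pos [ 450.  -208.6   21.2] phi 96.5 w 47.1 F [ 0.7 -0.3  0.2]
tool shift [-83.6   0.9   1. ] in target axes [-83.5   3.1   1.2] turn [ 0.02  -0.003  0.026] j [ -30.   27.  110.    1.   44. -128.]
top22 px [317.73 219.85] bore [ 582.5 -196. ] rel gauge -2.7 -2.2 pin dist 55.9 53.5 [  43   45 1511]
```

View pics/w22.png

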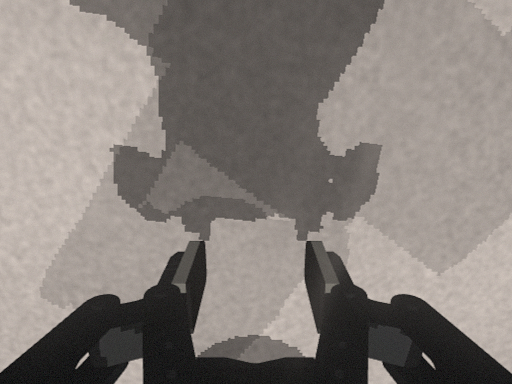

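Even 24 N leaves it at axial −2.7 mm with lateral −2.2. Every stop lies on one straight line, so the base plate's front face appears to be the actual stop, about 3 mm ahead of the nominal mark. I'll centre it sideways by about 2 mm with a light push.

Emit:
step_arm --commands '[[[-5,1,0,0.005,0,0.01,-0.1],[-9,2,0,0.005,0,0.01,-0.1],[-11,2,0,0.005,0,0.01,-0.1],[-11,1,0,0,0,0,-0.1],[-10,0,0,0,0,0,-0.1],[-9,0,0,0,0,0,-0.1],[-7,0,0,0,0,0,-0.1],[-5,0,0,0,0,0,-0.1],[-2,0,0,0,0,0,-0.1],[0,0,0,0,0,0,-0.1]]]'

```text
time_s: 39.15
position: [529.2, -195.8, 20.6]
eef_rot: [[-0.997, -0.083, -0.0], [-0.083, 0.997, 0.002], [0.0, 0.002, -1.0]]
contact_force: [-2.1, -0.3, 1.6]
width: 47.0
```

Run:
```python
from h import *
goto(530,-195,20,95)
```

```text
t 39.15 pos [ 529.2 -195.8   20.6] phi 94.7 w 47.0 F [-2.1 -0.3  1.6]
tool shift [-0.9  0.7  0.6] in target axes [-0.9  0.7  0.6] turn [ 0.002 -0.    -0.004] j [ -25.   30.  102.    0.   48. -119.]
```

Emit:
step_arm --commands '[[[-3,0.5,0,0,-0.004,0,-0.1],[-4,1,0,0,-0.006,0,-0.1],[-4,1,0,0,-0.006,0,-0.1],[-4,0.5,0,0,-0.006,0,-0.1],[0,0,0,0,0,0,-0.1],[6,0,0,0,0,0,-0.1],[10,0,0,0,0,0,-0.1],[14,0,-2,0,0,0,-0.1],[14,0,-4,0,0,0,-0.1],[14,0,-4,0,0,0,-0.1]]]'

```text
time_s: 39.98
position: [467.6, -200.7, 30.3]
eef_rot: [[-0.996, -0.084, -0.002], [-0.084, 0.996, 0.001], [0.002, 0.001, -1.0]]
contact_force: [0.3, -0.5, -0.7]
width: 47.0
```

Run:
```python
from h import *
goto(530,-195,20,95)
cv2.imwrite(f"pics/top23.png",robot.get_image("top"))
meas("top23")
```

```text
t 39.98 pos [ 467.6 -200.7   30.3] phi 94.8 w 47.0 F [ 0.3 -0.5 -0.7]
tool shift [-62.6   0.4  10.1] in target axes [-62.6   0.2  10.3] turn [ 0.001 -0.002 -0.003] j [ -28.   26.  108.   -0.   46. -123.]
top23 px [317.56 219.8 ] bore [ 582.7 -195.5] rel gauge -2.5 -1.7 pin dist 55.4 53.5 [  43   44 1513]
```

Emit:
step_arm --commands '[[[-6,1,2,0,0,0,-0.1],[-10,1,3,0,0,0,-0.1],[-11,0,3,0,0,0,-0.1],[-10,0,1,0,0,0,-0.1],[-8,0,0,0,0,0,-0.1],[-6,0,0,0,0,0,-0.1],[-5,0,0,0,-0.003,0,-0.1],[-5,1,0,0,-0.006,0,-0.1],[-5,1,0,0,-0.006,0,-0.1],[-5,1,0,0,-0.008,0,-0.1]]]'

```text
time_s: 40.87
position: [526.0, -187.6, 17.3]
eef_rot: [[-0.996, -0.088, -0.014], [-0.088, 0.996, 0.005], [0.014, 0.007, -1.0]]
contact_force: [-12.0, -3.8, 6.4]
width: 46.8
```

Emit:
step_arm --commands '[[[-5,1,0,0,-0.008,0,-0.1],[-6,1,0,0,-0.008,0,-0.1],[-6,1,0,0,-0.008,0,-0.1],[-6,0,0,0,-0.008,0,-0.1],[0,0,0,0,0,0,-0.1],[6,0,0,0,0.005,0,-0.1],[10,0,0,0,0.005,0,-0.1],[14,0,-2,0,0,0,-0.1],[14,0,-8,0,0,0,-0.1],[14,0,-20,0,0,0,0.5]]]'

```text
time_s: 41.7
position: [463.8, -185.4, 43.9]
eef_rot: [[-0.995, -0.092, -0.046], [-0.093, 0.996, 0.015], [0.045, 0.02, -0.999]]
contact_force: [0.3, -0.4, -0.0]
width: 35.7
```

Run:
```python
from h import *
goto(530,-195,20,95)
cv2.imwrite(f"pics/top24.png",robot.get_image("top"))
meas("top24")
```

```text
t 41.7 pos [ 463.8 -185.4   43.9] phi 95.3 w 35.7 F [ 0.3 -0.4 -0. ]
tool shift [-66.  -16.1  20.6] in target axes [-65.1 -15.3  23.9] turn [ 0.019 -0.045  0.005] j [ -26.   26.  106.   -0.   51. -121.]
top24 px [316.1  220.47] bore [ 580.8 -191. ] rel gauge -3.9 2.9 pin dist 54.2 57.3 [  42   53 1579]
```

Emit:
step_arm --commands '[[[-2,-5,4,0.005,-0.012,0,-0.1],[-3,-6,7,0.005,-0.012,0,-0.1],[-6,-5,8,0.004,-0.012,0,-0.1],[-9,-3,4,0,-0.009,0,-0.1],[-11,-1,0,0,0,0,-0.1],[-10,0,0,0,0,0,-0.1],[-8,0,0,0,0,0,-0.1],[-4,0,0,0,0,0,-0.1],[-2,0,0,0,0,0,-0.1],[0,0,0,0,0,0,-0.1]]]'

```text
time_s: 42.58
position: [527.2, -203.4, 27.0]
eef_rot: [[-0.996, -0.092, 0.016], [-0.092, 0.996, -0.002], [-0.016, -0.003, -1.0]]
contact_force: [-0.8, -0.9, 0.6]
width: 46.9
```

Run:
```python
from h import *
goto(530,-199.5,20,95)
```

```text
t 42.58 pos [ 527.2 -203.4   27. ] phi 95.3 w 46.9 F [-0.8 -0.9  0.6]
tool shift [-3.   3.7  7. ] in target axes [-3.1  3.7  7. ] turn [-0.003  0.016  0.005] j [ -26.   29.  102.    0.   48. -121.]
```

Emit:
step_arm --commands '[[[-3,0.5,1,0,0.002,0,-0.1],[-4,0.5,1,0,0,0,-0.1],[-5,0.5,1,0,-0.004,0,-0.1],[-5,0.5,1,0,-0.006,0,-0.1],[-5,0,0,0,-0.006,0,-0.1],[-5,0,0,0,-0.006,0,-0.1],[0,0,0,0,0,0,-0.1],[0,0,0,0,0,0,-0.1],[8,0,0,0,0,0,-0.1],[14,0,-1,0,0,0,-0.1]]]'

```text
time_s: 43.42
position: [510.0, -195.4, 21.1]
eef_rot: [[-0.995, -0.101, -0.007], [-0.101, 0.995, 0.008], [0.006, 0.009, -1.0]]
contact_force: [-0.5, -0.7, -0.5]
width: 46.7
```

Emit:
step_arm --commands '[[[14,0,-3,0,0,0,-0.1],[14,0,-5,0,0,0,-0.1],[14,0,-10,0,0,0,-0.1],[10,0,-20,0,0,0,-0.1],[0,0,-30,0,0,0,0.5],[0,0,-40,0,0,0,1],[0,0,-40,0,0,0,1],[0,0,-40,0,0,0,1],[0,0,-40,0,0,0,1],[0,0,-30,0,0,0,1]]]'

```text
time_s: 44.25
position: [438.9, -198.5, 284.1]
eef_rot: [[-0.995, -0.097, -0.03], [-0.098, 0.995, 0.021], [0.028, 0.024, -0.999]]
contact_force: [0.6, -1.3, 0.3]
width: 0.2
```

Run:
```python
from h import *
goto(607,-191.7,280,95)
cv2.imwrite(f"pics/top25.png",robot.get_image("top"));im=robot.get_image("scene");cv2.imwrite("pics/scene25.png",im)
meas("top25")
a=cv2.imread("pics/top25.png")[165:255,280:370];cv2.imwrite("pics/t25z.png",cv2.resize(a,(600,600),interpolation=cv2.INTER_CUBIC))
```

```text
t 44.25 pos [ 438.9 -198.5  284.1] phi 95.6 w 0.2 F [ 0.6 -1.3  0.3]
tool shift [-168.    -9.6   -0.8] in target axes [-168.1   -7.8    4.1] turn [ 0.024 -0.028  0.01 ] j [ -30.    9.   90.    0.   83. -125.]
top25 px [315.71 220.07] bore [ 582.1 -189.9] rel gauge -2.6 3.9 pin dist 52.5 56.8 [  39   45 1327]
```

View pics/t25z.png

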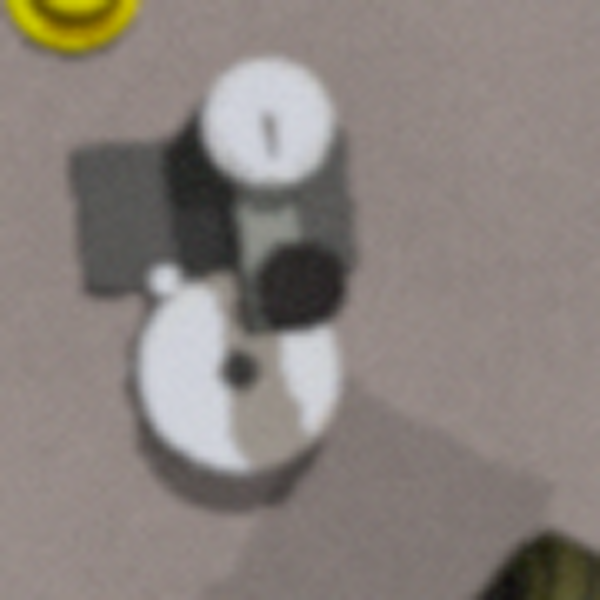

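Lateral error is now +3.9. The 20°-tilted cradle push earlier moved it controllably toward −y, so I'll repeat that and stop halfway.

Emit:
step_arm --commands '[[[0,0,25,0.005,0,0.11,0.3],[0,0,33,0.005,0,0.12,-0.1],[0,0,33,0.005,0,0.12,-0.1],[-10,11,33,0,0,0,-0.1],[-11,11,33,0,0,0,-0.1],[-11,11,33,0,0,0,-0.1],[-9,11,30,0,0,0,-0.1],[0,0,20,0,0,0,-0.1],[0,0,10,0,0,0,-0.1],[0,0,2,0,0,0,-0.1]]]'

```text
time_s: 45.18
position: [481.7, -168.2, 27.6]
eef_rot: [[-0.963, 0.271, -0.014], [0.271, 0.963, -0.005], [0.012, -0.009, -1.0]]
contact_force: [0.2, 0.9, 0.4]
width: 46.7
```

Run:
```python
from h import *
goto(531.8,-176,20,75)
```

```text
t 45.18 pos [ 481.7 -168.2   27.6] phi 74.3 w 46.7 F [0.2 0.9 0.4]
tool shift [-50.4   6.1   7. ] in target axes [-50.4   5.4   7.6] turn [-0.009 -0.012 -0.012] j [-24.  27. 108.  -1.  46. -97.]
```

Emit:
step_arm --commands '[[[-6,1.5,2,0,0,0,-0.1],[-9,1.5,2,0,0,0,-0.1],[-9,1.5,2,0,0,0,-0.1],[-8,1,1,0,0,0,-0.1],[-6,0,0,0,0,0,-0.1],[-4,0,0,0,0,0,-0.1],[-3,0,0,0,0,0,-0.1],[-3,-2,0,0,-0.004,0,-0.1],[-3,-2,0,0,-0.004,0,-0.1],[-3,-2,0,0,-0.004,0,-0.1]]]'

```text
time_s: 46.02
position: [530.2, -179.9, 21.5]
eef_rot: [[-0.962, 0.271, -0.014], [0.271, 0.963, -0.0], [0.013, -0.004, -1.0]]
contact_force: [-4.3, 6.1, 5.1]
width: 47.5
```

Run:
```python
from h import *
goto(531.8,-181,20,75)
```

```text
t 46.02 pos [ 530.2 -179.9   21.5] phi 74.3 w 47.5 F [-4.3  6.1  5.1]
tool shift [-1.9 -0.6  1.5] in target axes [-1.9 -0.6  1.5] turn [-0.004 -0.013 -0.013] j [-23.  30. 102.  -0.  49. -97.]
```

Emit:
step_arm --commands '[[[-2,-1,0,0,0,0,-0.1],[-3,0,0,0,0,0,-0.1],[0,0,0,0,0,0,-0.1],[6,0,0,0,0,0,-0.1],[12,0,0,0,0,0,-0.1],[14,0,-2,0,0,0,-0.1],[14,0,-3,0,0,0,-0.1],[12,0,-3,0,0,0,-0.1],[6,0,0,0,0,0,-0.1],[0,0,0,0,0,0,-0.1]]]'

```text
time_s: 46.85
position: [465.9, -163.2, 31.8]
eef_rot: [[-0.963, 0.271, -0.016], [0.271, 0.963, -0.0], [0.015, -0.005, -1.0]]
contact_force: [-0.3, -0.2, 0.6]
width: 46.6
```

Run:
```python
from h import *
goto(531.8,-181,20,75)
cv2.imwrite(f"pics/top26.png",robot.get_image("top"))
meas("top26")
```

```text
t 46.85 pos [ 465.9 -163.2   31.8] phi 74.3 w 46.6 F [-0.3 -0.2  0.6]
tool shift [-68.4   0.8  10.8] in target axes [-68.2  -0.1  11.8] turn [-0.004 -0.015 -0.012] j [-24.  26. 109.  -1.  46. -98.]
top26 px [316.2  219.97] bore [ 582.3 -191.4] rel gauge -2.5 2.4 pin dist 53.2 55.8 [  39   46 1383]
```

Emit:
step_arm --commands '[[[-7,0,2,0,0,0,-0.1],[-12,0,3,0,0,0,-0.1],[-13,0,3,0,0,0,-0.1],[-12,0,2,0,0,0,-0.1],[-10,0,0,0,0,0,-0.1],[-6,0,0,0,0,0,-0.1],[-4,-1,0,0,0,0,-0.1],[-3,-2,0,0,-0.004,0,-0.1],[-3,-2,0,0,-0.004,0,-0.1],[-3,-2,0,0,-0.004,0,-0.1]]]'

```text
time_s: 47.73
position: [527.4, -182.1, 13.3]
eef_rot: [[-0.963, 0.267, -0.043], [0.266, 0.964, 0.016], [0.046, 0.004, -0.999]]
contact_force: [-6.9, 4.8, 4.9]
width: 46.9
```

Run:
```python
from h import *
goto(531.8,-182.5,20,75)
```

```text
t 47.73 pos [ 527.4 -182.1   13.3] phi 74.5 w 46.9 F [-6.9  4.8  4.9]
tool shift [-4.   0.8 -6.9] in target axes [-4.4  0.8 -6.7] turn [ 0.004 -0.046 -0.008] j [-23.  31. 101.  -0.  51. -98.]
```

Emit:
step_arm --commands '[[[-3,-1.5,-2,0,-0.01,0,-0.1],[0,0,0,0,0,0,-0.1],[7,0,-1,0,-0.01,0,-0.1],[13,0,-2,0,-0.01,0,-0.1],[15,0,-5,0,0,0,-0.1],[15,0,-15,0,0,0,-0.1],[10,0,-30,0,0,0,0.5],[0,0,-38,0,0,0,1],[0,0,-40,0,0,0,1],[0,0,-40,0,0,0,1]]]'

```text
time_s: 48.57
position: [472.8, -168.6, 180.5]
eef_rot: [[-0.964, 0.266, -0.027], [0.266, 0.964, 0.014], [0.03, 0.007, -1.0]]
contact_force: [1.7, -0.3, -0.3]
width: 0.5
```

Run:
```python
from h import *
goto(607,-191.7,270,75)
cv2.imwrite(f"pics/top27.png",robot.get_image("top"))
meas("top27")
```

```text
t 48.57 pos [ 472.8 -168.6  180.5] phi 74.6 w 0.5 F [ 1.7 -0.3 -0.3]
tool shift [-132.8   14.1  -93.4] in target axes [-135.6   12.4  -89.5] turn [ 0.007 -0.03  -0.007] j [-25.  15.  98.   0.  69. -99.]
top27 px [317.03 220.1 ] bore [ 581.9 -193.9] rel gauge -3.1 -0.0 pin dist 55.1 55.0 [  52   59 2255]
```

Piston now at lateral 0.0, axial ≈ −3. Now the knob press: rise and move over it with the fingers shut.

Emit:
step_arm --commands '[[[0,0,-35,0,-0.008,0,1],[0,0,-30,0,-0.008,0,1],[-8,1,-15,0,-0.008,0,1],[-17,2,0,0,0,0,1],[-20,2,0,0,0,0,1],[-22,2,0,0,0,0,1],[-22,2,0,0,0,0,1],[-20,2,0,0,0,0,1],[-14,1,0,0,0,0,1],[-6,0,0,0,0,0,1]]]'

```text
time_s: 49.45
position: [623.9, -201.2, 286.2]
eef_rot: [[-0.962, 0.268, 0.055], [0.267, 0.963, -0.018], [-0.058, -0.003, -0.998]]
contact_force: [0.2, 0.1, 0.2]
width: 0.1
```

Run:
```python
from h import *
goto(607,-191.7,237,75)
cv2.imwrite(f"pics/top28.png",robot.get_image("top"))
im=robot.get_image("scene");cv2.imwrite("pics/s28.png",cv2.resize(im[90:210,120:280],(800,600)))
```

```text
t 49.45 pos [ 623.9 -201.2  286.2] phi 74.5 w 0.1 F [0.2 0.1 0.2]
tool shift [21.7  4.8 48. ] in target axes [18.8  4.8 49.2] turn [-0.003  0.058 -0.009] j [-22.  20.  74.   0.  82. -96.]
```

View pics/s28.png

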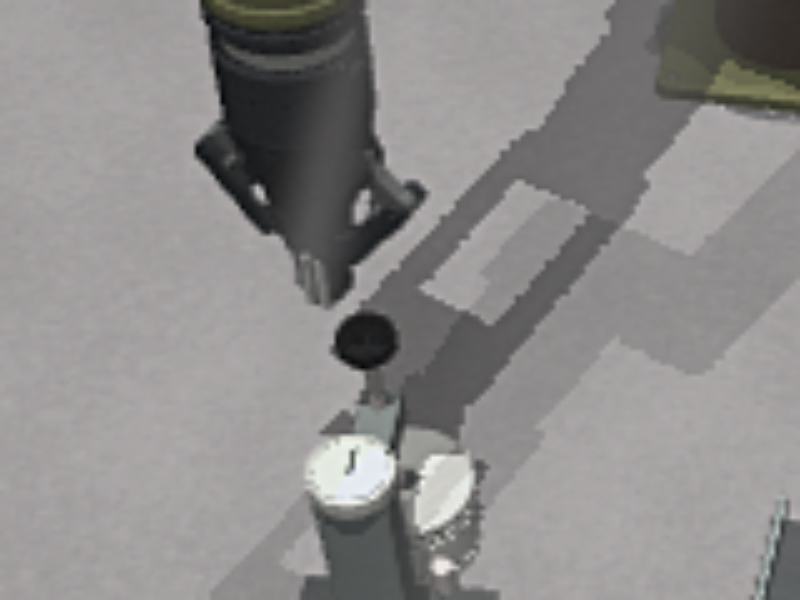

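Emit:
step_arm --commands '[[[4,1,0,0,0.02,0,1],[5,1,0,0,0.02,0,1],[4,1,5,0,0.01,0,1],[3,1,6,0,0,0,1],[2,0,6,0,0,0,1],[0,0,4,0,0,0,1],[0,0,2,0,0,0,1],[0,0,0,0,0,0,1],[0,0,0,0,0,0,1],[0,0,0,0,0,0,1]]]'

```text
time_s: 50.38
position: [598.8, -190.2, 259.0]
eef_rot: [[-0.963, 0.269, -0.005], [0.269, 0.963, -0.001], [0.004, -0.003, -1.0]]
contact_force: [-0.8, -0.6, 0.4]
width: -0.3
```

Run:
```python
from h import *
goto(607,-191.7,237,75)
```

```text
t 50.38 pos [ 598.8 -190.2  259. ] phi 74.4 w -0.3 F [-0.8 -0.6  0.4]
tool shift [-8.5  0.8 22. ] in target axes [-8.4  0.7 22. ] turn [-0.003 -0.004 -0.01 ] j [-21.  21.  77.  -0.  82. -96.]
```

Emit:
step_arm --commands '[[[-2,0,0,0,0,0,1],[-3,0,2,0,0,0,1],[-2,0,4,0,0,0,1],[-1,0,5,0,0,0,1],[0,0,5,0,0,0,1],[0,0,5,0,0,0,1],[0,0,5,0,0,0,1],[0,0,5,0,0,0,1],[0,0,4,0,0,0,1],[0,0,4,0,0,0,1]]]'

```text
time_s: 51.22
position: [609.4, -193.5, 219.8]
eef_rot: [[-0.963, 0.269, 0.001], [0.269, 0.963, -0.004], [-0.002, -0.003, -1.0]]
contact_force: [-1.8, 1.7, 5.4]
width: 0.3
```

Run:
```python
from h import *
goto(607,-191.7,208,75)
```

```text
t 51.22 pos [ 609.4 -193.5  219.8] phi 74.4 w 0.3 F [-1.8  1.7  5.4]
tool shift [ 2.8  1.1 11.8] in target axes [ 2.8  1.1 11.8] turn [-0.003  0.002 -0.011] j [-21.  23.  79.  -0.  78. -96.]
```

Emit:
step_arm --commands '[[[0.5,0,3,0,0,0,1],[0.5,0,3,0,0,0,1],[0.5,0,3,0,0,0,1],[0,0,3,0,0,0,1],[0,0,3,0,0,0,1],[0,0,3,0,0,0,1],[0,0,3,0,0,0,1],[0,0,3,0,0,0,1],[0,0,3,0,0,0,1],[0,0,3,0,0,0,1]]]'

```text
time_s: 52.05
position: [609.5, -193.5, 208.0]
eef_rot: [[-0.963, 0.269, 0.018], [0.268, 0.963, -0.01], [-0.02, -0.005, -1.0]]
contact_force: [-4.7, 2.1, 16.9]
width: -0.0
```

Run:
```python
from h import *
goto(607,-191.7,208,75)
```

```text
t 52.05 pos [ 609.5 -193.5  208. ] phi 74.4 w -0.0 F [-4.7  2.1 16.9]
tool shift [ 2.9  1.1 -0.1] in target axes [2.9 1.1 0. ] turn [-0.005  0.02  -0.01 ] j [-21.  23.  81.  -0.  75. -96.]
```

The foot bears on the crown: z 208.0 (0.029 travel) and 17 N. I'll hold there for 0.83 s.

Emit:
step_arm --commands '[[[0,0,2,0,0.003,0,1],[0,0,2,0,0.003,0,1],[0,0,2,0,0.003,0,1],[0,0,2,0,0.003,0,1],[0,0,2,0,0.003,0,1],[0,0,2,0,0.003,0,1],[0,0,2,0,0,0,1],[0,0,2,0,0,0,1],[0,0,2,0,0,0,1],[0,0,2,0,0,0,1]]]'

```text
time_s: 52.88
position: [609.5, -193.5, 208.1]
eef_rot: [[-0.963, 0.268, 0.017], [0.268, 0.963, -0.013], [-0.02, -0.008, -1.0]]
contact_force: [-3.3, 1.9, 12.4]
width: 0.0
```

Emit:
step_arm --commands '[[[0,0,-3,0,0,0,1],[0,0,-4,0,0,0,1],[0,0,-5,0,0,0,1],[0,0,-6,0,0,0,1],[0,0,-8,0,0,0,1],[0,0,-10,0,0,0,1],[0,0,-15,0,0,0,1],[0,0,-20,0,0,0,1],[0,0,-20,0,0,0,1],[0,0,-10,0,0,0,1]]]'

```text
time_s: 53.72
position: [605.2, -191.3, 311.9]
eef_rot: [[-0.963, 0.268, 0.011], [0.268, 0.963, -0.01], [-0.013, -0.007, -1.0]]
contact_force: [0.5, -0.2, 0.0]
width: -0.0
```

Run:
```python
from h import *
goto(450,-170,300,75)
im=robot.get_image("scene");cv2.imwrite("pics/s30.png",cv2.resize(im[90:210,120:280],(800,600)))
```

```text
t 53.72 pos [ 605.2 -191.3  311.9] phi 74.4 w -0.0 F [ 0.5 -0.2  0. ]
tool shift [155.4 -21.   10.1] in target axes [155.4 -19.6  11.9] turn [-0.007  0.013 -0.01 ] j [-21.  19.  72.  -0.  88. -96.]
```

View pics/s30.png

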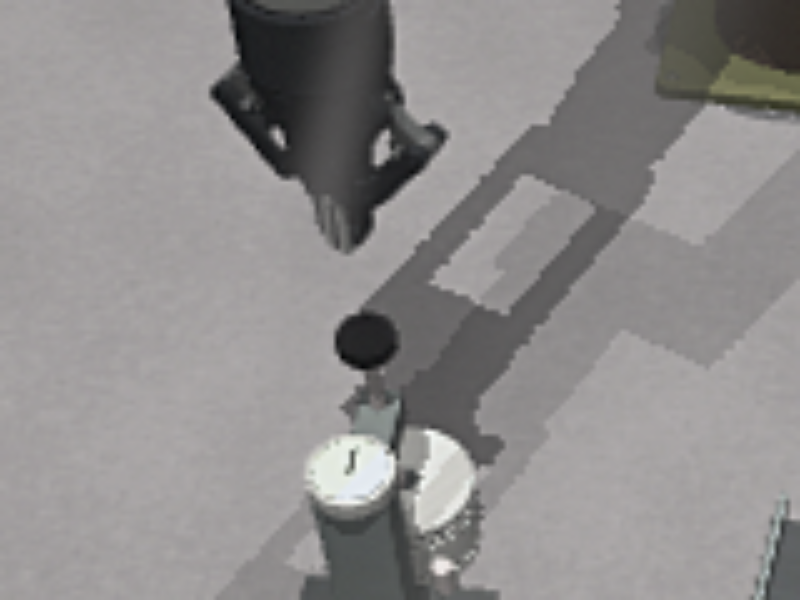

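The knob is back up (zoom 366,341, as before). I'll clear the arm for a last check.

Emit:
step_arm --commands '[[[10,0,-5,0,0,0,1],[18,0,0,0,0,0,1],[22,0,0,0,0,0,1],[24,0,0,0,0,0,1],[24,0,0,0,0,0,1],[20,0,0,0,0,0,1],[12,0,0,0,0,0,1],[5,0,0,0,0,0,1],[0,0,0,0,0,0,1],[0,0,0,0,0,0,1]]]'

```text
time_s: 54.6
position: [460.3, -150.0, 308.2]
eef_rot: [[-0.963, 0.268, -0.003], [0.268, 0.963, -0.005], [0.002, -0.005, -1.0]]
contact_force: [0.3, 0.2, -1.3]
width: -0.3
```

Run:
```python
from h import *
goto(450,-170,300,75)
cv2.imwrite("pics/top31.png",robot.get_image("top"));meas("top31")
im=cv2.imread("pics/top31.png");cv2.imwrite("pics/t31z.png",cv2.resize(im[130:265,110:350],(800,450),interpolation=cv2.INTER_CUBIC))
```

```text
t 54.6 pos [ 460.3 -150.   308.2] phi 74.5 w -0.3 F [ 0.3  0.2 -1.3]
tool shift [  4.5 -22.    8.3] in target axes [  4.7 -22.    8.2] turn [-0.005 -0.002 -0.01 ] j [-23.   7.  89.  -0.  84. -97.]
top31 px [316.7  220.33] bore [ 581.2 -192.9] rel gauge -3.7 1.1 pin dist 54.9 56.1 [  44   56 1815]
```

View pics/t31z.png

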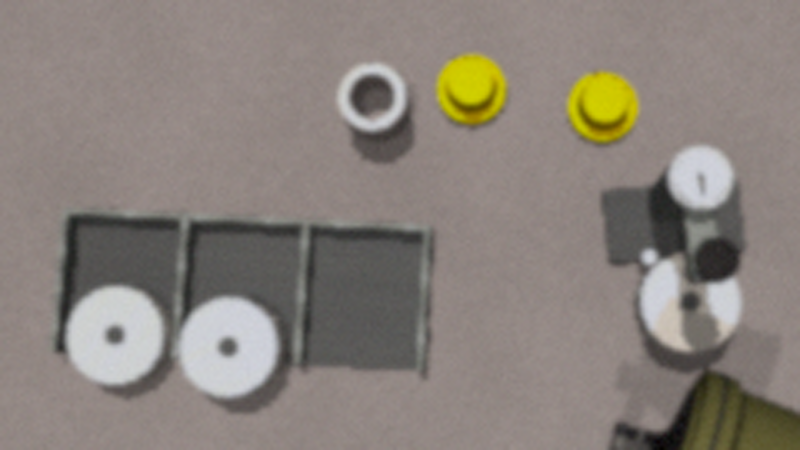

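Run:
```python
from h import *
print(robot.job_done())
```

```text
the job is handed in; nothing more can be done
None
```

The tallest piston is out of its lane and at the gauge, and the press is done. However, my measurements put it about 3 mm short of the nominal home mark, not touching the stop pins. I handed the job in at about 54.6 s of the 72 s.

- **Slide:** I pushed the piston out of the y = −114 mm lane and across the bench with the fingers, without gripping or lifting it. At the gauge it first caught on one pin and then the other, so I re-centred it several times.
- **Press:** I pressed the knob 29 mm with the fingers shut, which is where the foot should meet the tall piston. Force there was 12–17 N, held for at least 0.83 s, and in the scene picture the knob came back up.
- **Other things:** In the last top picture the other two pistons are in their lanes, and the bushing and plugs look undisturbed. I compared these by eye only. The arm was clear and touching nothing at hand-in.

**Check that disagreed:** The last picture puts the piston about 3–4 mm short of the mark along the gauge and about 1 mm off to the side. Shadows partly blurred that reading. The camera calibration is good to about 2 mm. A 24 N push moved it no closer, and it stopped on the same straight line wherever it sat sideways. I take that line to be the front edge of the base plate, not a jam on a pin, but I could not see the contact. By that picture the gap to each pin is a few millimetres.

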